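# Fetch an empty bobbin from the parts drawer and load the winder

### The arm

A 6-joint arm with a two-finger parallel gripper is mounted at the origin on the work surface. World frame = base frame: x ahead of the robot, y to its left, z up, the work surface at z = 0. Lengths are in m, angles in degrees, forces in N, time in s.
With the tool pointing down it reaches from about 0.4 to 0.825 m from the base axis. Payload 7 kg.
Tool frame: the origin (TCP) lies between the finger pads; the fingertips stand 22 mm ahead of it and the grasp point (between the pads) lies 3 mm ahead of it; z points along the fingers, y is the line along which they close (so a half turn about z gives the same grasp; the last joint's range is limited). The gripper opens to 88 mm and grips with 3 to 60 N. Pads are 19 mm wide; open, the fingers measure 130 mm over their backs; the gripper's body (78 mm by 193 mm) begins 47 mm behind the grasp point.
Start: joints at [-56.66, 20.546, 0.682, 0, -70.136, -16.507], TCP at [0.195, -0.646, 0.211] pointing down, gripper open.
Joint ranges: [-176.03, 176.03], [-82.01, 121.73], [-58.28, 71.71], [-173.87, 95.51], [-174.79, -0.11], [-173.66, 173.66]. Speed limits (degrees/s): [136.94, 136.94, 172.46, 180, 180, 180].

### API

Orientations are given as [roll, pitch, yaw] about the fixed x, y, z axes, in that order (R = Rz(yaw) Ry(pitch) Rx(roll)).
In Python, from plant import r, vision gives the robot as it stands.
- The arm moves only by the shell command python3 -m pendant 'ROWS' [FORCE]. ROWS is JSON, a list that holds one entry, the list of rows, each a list of 7 numbers: the shift along the tool's x, y, z scaled (see below), then the turn, a rotation vector about the tool's x, y, z scaled (see below), then the opening, from -1 (shut) to 1 (fully open). In form: [[[x, y, z, wx, wy, wz, fingers], ...]]. A call has exactly 8 rows; each row shifts and turns the commanded pose from where the row before left it, along the tool's axes as they then stand; what a row does not reach is not made up. The controller multiplies each number of a shift by 20 mm and each number of a turn by 4 degrees. A row lasts 1/10 s, in which the tool goes at most 50 mm and 8.59 degrees, less where a joint would pass 70% of its speed; a pose out of reach is approached as far as the arm can. A call with a number of a shift or a turn outside -1 to 1 is refused whole. A call with a gripper value outside its range is refused whole. The fingers move at their own pace and stop on an object; FORCE is the grip in N (left out, the last holds). Time passes only in rows, so rows that do not move let the fingers close, or fill a call up. It gives the time, the measured TCP pose, the force, the opening and the grip force at its end, in the units of the state.
- r.get_state(): the state, without advancing time (a new reading comes with each control period).
- vision.capture(name): name is "scene" or "top" or "wrist"; returns a dict with "frame" (480x640x3 uint8, blue, green, red), "depth" (480x640 float32, m along the optical axis (not along the pixel's ray), 0 where there is no reading), "camera_matrix" (3x3 intrinsics, pixels), "extrinsics" (4x4, takes a point from world to camera coordinates); the wrist camera has in their place "hand_eye" (4x4, takes a point from camera to tool coordinates, whose origin is the TCP and whose axes are the flange's). Camera axes: x right, y up, looking along -z (the intrinsics and any distortion apply to the point x, -y, -z); pixel columns grow to the right and rows downward; lengths in m; the calibration is good to about 2 mm. A picture is of the moment at which its call begins: read the wrist's pose just before it.
- r.close_job(): hands the job in; it is judged then, once.
The state is a dict: "time_s": time; "joints": joint angles; "qd": joint speeds; "joint_torque": joint torques, N m; "tcp_pos": TCP position; "eef_rot": TCP orientation; "contact_force": force on the tool from outside, world axes, zero at the start; "moment": the same for the moment, N m; "gripper_width": finger opening in m; "gripper_force": force on a finger pad.
Only numpy, scipy, OpenCV 4.12 (cv2) and the standard library are available. Lean on these libraries where they do the work, as an engineer would, in place of code of your own. Each camera call takes 0.05 s, during which the arm holds its last target. There are 200 camera calls.

### The job

Pull the wide top drawer of the blue parts cabinet all the way out to its stop and leave it open. Lift out the empty bobbin lying in it, put it down on the bench and let go so you can take it another way, then fit it upright over the winder's spindle and lower it right down onto its seat before letting go. Leave the narrow drawer and everything else on the bench as they are.

Things in the scene. Friction and masses are not known exactly. Their poses are not given: they have to be found in the camera images.
- wide_drawer (a joint): Travel of the wide top drawer (the left one, +y side, of the two top drawers as the robot sees them), in m: 0 shut (as it starts), 0.135 at its stop (a hard stop). It slides along the cabinet's -x axis, against about 1.5 N of friction, and stays where it is left.
- wide_drawer_handle (a point): Middle of the wide drawer's handle, axes as the cabinet's: a round steel bar, 10 mm diameter, 90 mm long along the cabinet's y, its axis 40 mm in front of the drawer's front face (35 mm free gap behind the bar) and 30 mm below the cabinet's top. Two 8 mm stems join it to the face 38 mm either side of the middle. The front panel's top is 20 mm above the bar's axis.
- wide_drawer_bay (a point): Middle of the wide drawer's inner floor under the bobbin, 118 mm behind the handle bar; axes as the cabinet's. The grey drawer is 172 mm wide outside; side walls 4 mm thick, top 45 mm above this floor. Cross walls 30 mm before and behind this point rise 40 mm from the floor; the bobbin lies between them. Screws 10 mm high lie in the compartments before and behind.
- bobbin: Empty aluminium bobbin: two flanges 56 mm diameter, 5 mm thick, on a 26 mm core, 44 mm long overall, 13 mm through bore, 0.14 kg, ends alike. Origin at its centre, z along its bore. Starts on its rims in the bay, axis across the drawer, rims 2 mm from the cross walls: finger room only at its flat ends. Slight flats stop it rolling. On the bench its centre is 28 mm up lying, 22 mm up standing.
- cabinet: Blue steel parts cabinet, fixed to the bench: 240 mm deep (x), 300 mm wide (y), 165 mm high (z). Origin at the middle of the lower edge of its front face; its front faces its own -x. Top row: the wide drawer (middle at y = +53 mm) and a narrow one (middle at y = -92 mm); the three small drawers below do not move.
- narrow_drawer_handle (a point): Middle of the 50 mm bar handle of the narrow top drawer beside the wide one; to be left alone. That drawer may stand up to 20 mm open.
- winder: Grey bobbin winder, fixed to the bench. Origin on the bench directly under the spindle's axis, z up. Base plate 170 x 120 x 14 mm from x = -55 to +115 mm, y = +-60 mm; motor housing 65 x 110 mm from x = +50 to +115 mm, 72 mm high, with small knobs to 82 mm.
- winder_seat (a point): Foot of the spindle: centre of the top of the round seat (36 mm diameter), 30 mm above the bench, axes as the winder's. The steel spindle rises 62 mm from here, 10 mm diameter, tapering to 4 mm over its last 6 mm. A bobbin fully seated upright has its centre 22 mm above this point.
- spray_can: Green-labelled spray can, 66 mm diameter, 190 mm high, standing; origin under its middle.
- jar: Amber jar with black cap, 64 mm diameter, 75 mm high; origin under its middle.
- screwdriver: Screwdriver with yellow handle, 200 mm long, 26 mm thick, lying; origin under its middle, handle to its -x.
- wrench: Steel wrench, 180 mm long, 38 mm wide, 8 mm thick, lying along its x; origin under its middle.
- tape_core: Cardboard ring, 96 mm diameter, 25 mm high, lying flat; origin under its middle.
- socket: Steel socket, 28 mm diameter, 32 mm high, standing; origin under its middle.
- sprocket: Dark toothed sprocket lying flat, 93 mm diameter, 18 mm high at its hub; origin under its middle.
There are look-alikes about, which are no part of the job. Leave any green or purple look-alike of the winder alone.

How it is judged:
By the outcome, as a careful person would: the job done as asked, in the order asked, and still so for the second after the job is handed in, with the robot touching nothing.
It also fails if it takes over 67 s, if anything falls off the work surface, if the arm or the gripper's body presses on something with over 40 N, if the wrist force passes 120 N, or if a joint passes its speed limit or range.

## Working session

There is one attempt and no reset: what is moved stays moved. The work goes in short steps, Python scripts to look and compute and a shell command to move; the robot and the scene stay as the last step left them, time stands still between calls to the robot, and variables do not carry over. Pictures are saved under pics/ and viewed, at most 10 in all, crops included, and the job is handed in when it is done.

```bash
ls; mkdir -p pics; python3 - <<'E'
from plant import r, vision
import cv2,numpy as np
for n in ("scene","top"):
    c=vision.capture(n); cv2.imwrite(f"pics/{n}0.png",c["frame"]); np.savez(f"{n}0.npz",**c)
    print(n,c["camera_matrix"].tolist(),np.round(c["extrinsics"],4).tolist(),[k for k in c])
print(r.get_state())
E
```

```text
pics
scene [[622.5857229966853, 0.0, 311.86053954661577], [0.0, 622.5857229966853, 235.21634522146115], [0.0, 0.0, 1.0]] [[-0.631, 0.7756, 0.0135, 0.2638], [-0.5722, -0.4771, 0.6671, 0.2476], [0.5238, 0.4132, 0.7449, -1.7639], [0.0, 0.0, 0.0, 1.0]] ['frame', 'depth', 'camera_matrix', 'extrinsics']
top [[486.8098233833946, 0.0, 314.0287958309764], [0.0, 486.8098233833946, 230.42294858649717], [0.0, 0.0, 1.0]] [[0.0072, -0.9994, 0.0343, 0.0554], [0.982, 0.0136, 0.1883, -0.5062], [-0.1887, 0.0323, 0.9815, -1.1215], [0.0, 0.0, 0.0, 1.0]] ['frame', 'depth', 'camera_matrix', 'extrinsics']
{'time_s': 0.1, 'joints': array([-5.66593375e+01,  2.05870575e+01,  6.41350981e-01, -1.74269358e-02,
       -7.01366870e+01, -1.65075848e+01]), 'qd': array([-0.0641387 , -0.01390124,  0.08099607,  0.16050306,  0.04951405,
        0.0107808 ]), 'joint_torque': array([-1.06083233e-03, -5.84160948e+01,  2.93752098e+01,  7.01556891e+00,
        1.02030986e-02, -4.65919322e-05]), 'tcp_pos': array([ 0.1953228 , -0.64565708,  0.20973815]), 'eef_rot': array([ 1.79916347e+02, -7.70532191e-03, -1.63172850e+02]), 'contact_force': array([ 0.88850214,  0.40605139, -0.21807635]), 'moment': array([ 0.02660177, -0.00416922,  0.01032523]), 'gripper_force': 0.0, 'gripper_width': 0.08744968948465372}
```

View pics/scene0.png

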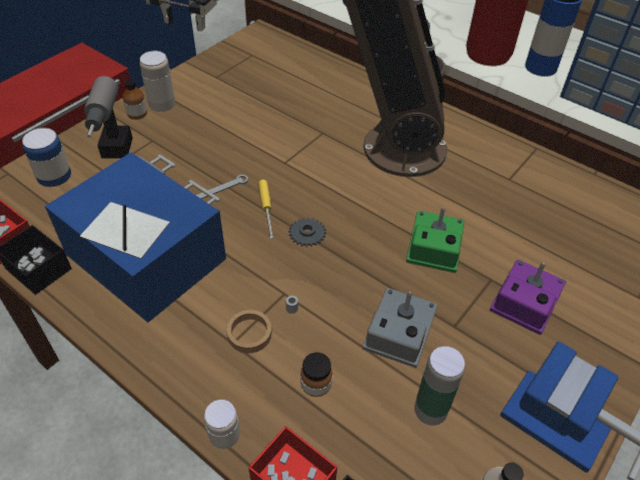

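View pics/top0.png

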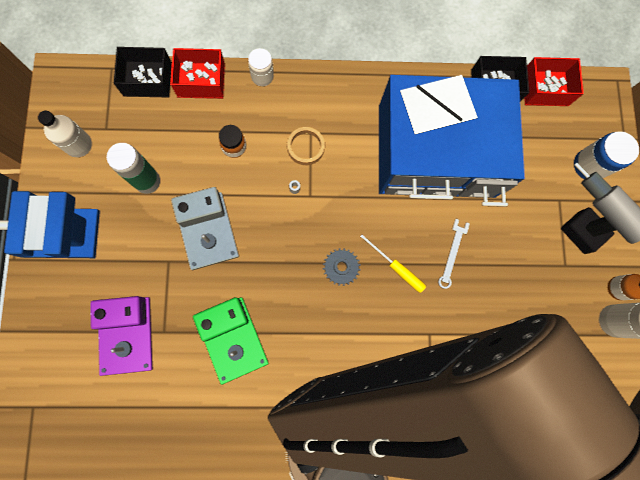

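The scene view shows the cabinet at about (135,230), with its wide handle near (203,188) and the narrow one near (160,165). The grey winder is at (402,325), with green at (437,240) and purple at (527,295). In the top view:
- **Handle candidates:** wide (420,188), or narrow (492,195), which stands slightly open. I choose the 90 mm bar at (420,188), on the +y side.
- **Winder candidates:** grey (208,240), green (235,352) and purple (122,349). I choose grey.

```bash
cat > h.py <<'E'
import numpy as np, cv2
from scipy.spatial.transform import Rotation as R
def load(n):
    c=dict(np.load(n+".npz")); return c
def cam2world(c):
    return c["T"] if "T" in c else np.linalg.inv(c["extrinsics"])
def ray(c,u,v):
    K=c["camera_matrix"]; d=np.stack([(np.asarray(u,float)-K[0,2])/K[0,0],-(np.asarray(v,float)-K[1,2])/K[1,1],-np.ones(np.shape(u))],-1)
    T=cam2world(c); return T[:3,3],d@T[:3,:3].T
def plane(c,u,v,z):
    o,d=ray(c,u,v); return o+d*((z-o[2])/d[...,2])[...,None]
def cloud(c):
    v,u=np.mgrid[:480,:640]; o,d=ray(c,u,v); return o+d*c["depth"][...,None]
def tri(a,pa,b,pb):
    o1,d1=ray(a,*pa); o2,d2=ray(b,*pb); A=np.stack([d1,-d2],1)
    s=np.linalg.lstsq(A,o2-o1,rcond=None)[0]; p,q=o1+s[0]*d1,o2+s[1]*d2
    return (p+q)/2,np.linalg.norm(p-q)
def proj(c,p):
    T=np.linalg.inv(cam2world(c)); q=T[:3,:3]@np.asarray(p)+T[:3,3]; K=c["camera_matrix"]
    return K[0,2]+K[0,0]*q[0]/-q[2],K[1,2]-K[1,1]*q[1]/-q[2]
def wrist(name):
    from plant import r,vision
    s=r.get_state(); c=vision.capture("wrist")
    T=np.eye(4);T[:3,:3]=R.from_euler("xyz",s["eef_rot"],degrees=True).as_matrix();T[:3,3]=s["tcp_pos"]
    c=dict(c); c["T"]=T@c["hand_eye"]; np.savez(name+".npz",**c); cv2.imwrite(f"pics/{name}.png",c["frame"]); return c,s
def totool(s,vec):  # world vector to tool axes in row units
    return R.from_euler("xyz",s["eef_rot"],degrees=True).inv().apply(vec)/0.02
E
python3 - <<'E'
from h import *
for n in("top0","scene0"):
    c=load(n);P=cloud(c);hsv=cv2.cvtColor(c["frame"],cv2.COLOR_BGR2HSV)
    m=(hsv[...,0]>105)&(hsv[...,0]<125)&(hsv[...,1]>150)&(c["depth"]>0)
    box=(P[...,2]>.155)&(P[...,2]<.18)&(P[...,0]>.4)&(P[...,1]<-0)
    mm=(m&box).astype(np.uint8)
    k,l,st,_=cv2.connectedComponentsWithStats(mm); i=1+st[1:,4].argmax()
    q=P[l==i]; print(n,st[i],"z",np.median(q[:,2]))
    rc=cv2.minAreaRect((q[:,:2]*1000).astype(np.float32)); print(rc,cv2.boxPoints(rc).tolist())
    # handles: bright pixels in front
    hb=(hsv[...,1]<60)&(hsv[...,2]>120)&(P[...,2]>.11)&(P[...,2]<.155)&(P[...,0]>.3)&(P[...,1]<.1)
    k,l,st,ce=cv2.connectedComponentsWithStats(hb.astype(np.uint8))
    for i in range(1,k):
        if st[i,4]>15: q=P[l==i];print("bright",ce[i],st[i,4],q.mean(0).round(4),q.min(0).round(3),q.max(0).round(3))
c=load("top0");P=cloud(c)
for nm,(u,v) in dict(cab=(450,120),sprock=(341,267),driver=(405,272),wrench=(452,260),socket=(294,186),tape=(305,130),jar=(231,136),spray=(123,156),winder=(208,241),house=(200,205)).items(): print(nm,P[v,u].round(3))
E
```

```text
top0 [  390    75   134   106 10022] z 0.1657137635415714
((730.1494750976562, -257.1552734375), (301.7749938964844, 243.63204956054688), 89.01140594482422) [[605.7482299804688, -405.9185791015625], [849.3440551757812, -410.1220703125], [854.5507202148438, -108.3919677734375], [610.9548950195312, -104.1884765625]]
bright [621.41410694 147.4778157 ] 879 [ 0.6985 -0.6594  0.1306] [ 0.659 -0.703  0.12 ] [ 0.741 -0.619  0.138]
bright [431.03378378 191.97972973] 296 [ 0.5801 -0.2003  0.1393] [ 0.565 -0.248  0.12 ] [ 0.611 -0.152  0.146]
bright [512.43478261 182.56521739] 23 [ 0.6013 -0.3824  0.1529] [ 0.597 -0.392  0.131] [ 0.617 -0.369  0.155]
bright [494.1971831  198.23004695] 213 [ 0.5679 -0.3443  0.1389] [ 0.551 -0.374  0.111] [ 0.597 -0.317  0.145]
scene0 [  46  153  173  124 7820] z 0.16430288462918424
((734.6992797851562, -256.17431640625), (307.28955078125, 241.35357666015625), 89.10083770751953) [[611.6262817382812, -407.90643310546875], [852.9501342773438, -411.69390869140625], [857.7722778320312, -104.44219970703125], [616.4484252929688, -100.65472412109375]]
bright [152.92727273  66.18181818] 55 [ 0.324 -0.656  0.151] [ 0.301 -0.687  0.146] [ 0.341 -0.635  0.155]
bright [ 38.58969466 138.1851145 ] 524 [ 0.7041 -0.6585  0.1291] [ 0.664 -0.701  0.121] [ 0.744 -0.616  0.136]
bright [162.78494624 161.78494624] 93 [ 0.5701 -0.3429  0.1386] [ 0.556 -0.37   0.134] [ 0.603 -0.318  0.154]
bright [202.109375 190.6875  ] 128 [ 0.5792 -0.1987  0.1382] [ 0.569 -0.251  0.132] [ 0.6   -0.147  0.145]
cab [ 0.741 -0.242  0.169]
sprock [ 0.424 -0.008  0.001]
driver [ 0.41  -0.162  0.024]
wrench [ 0.444 -0.284  0.005]
socket [0.628 0.111 0.001]
tape [0.769 0.085 0.028]
jar [0.731 0.265 0.072]
spray [0.634 0.475 0.19 ]
winder [0.477 0.313 0.045]
house [0.557 0.329 0.077]
```

```bash
python3 -m pendant '[[[-0.88,0.7,-1,0,0,0,1],[-0.88,0.7,-1,0,0,0,1],[-0.88,0.7,-1,0,0,0,1],[-0.88,0.7,-1,0,0,0,1],[-0.88,0.7,-0.5,0,0,0,1],[-0.88,0.7,0,0,0,0,1],[-0.88,0.7,0,0,0,0,1],[-0.88,0.7,0,0,0,0,1]]]'
python3 -m pendant '[[[-0.88,0.7,0,0,0,0,1],[-0.88,0.7,0,0,0,0,1],[-0.88,0.7,0,0,0,0,1],[-0.88,0.7,0,0,0,0,1],[-0.88,0.7,0,0,0,0,1],[-0.88,0.7,0,0,0,0,1],[-0.88,0.7,0,0,0,0,1],[-0.88,0.7,0,0,0,0,1]]]'
python3 -m pendant '[[[-0.88,0.7,0,0,0,0,1],[-0.88,0.7,0,0,0,0,1],[-0.88,0.7,0,0,0,0,1],[-0.88,0.7,0,0,0,0,1],[-0.88,0.7,0,0,0,0,1],[-0.88,0.7,0,0,0,0,1],[-0.88,0.7,0,0,0,0,1],[-0.88,0.7,0,0,0,0,1]]]'
python3 -m pendant '[[[0,0,0,0,0,-1,0],[0,0,0,0,0,-1,0],[0,0,0,0,0,-1,0],[0,0,0,0,0,-1,0],[0,0,0,0,0,-1,0],[0,0,0,0,0,-1,0],[0,0,0,0,0,-1,0],[0,0,0,0,0,-1,0]]]'
python3 -m pendant '[[[0,0,0,0,0,-1,-0.3],[0,0,0,0,0,-1,-0.3],[0,0,0,0,0,-1,-0.3],[0,0,0,0,0,-1,-0.3],[0,0,0,0,0,-1,-0.3],[0,0,0,0,0,-1,-0.3],[0,0,0,0,0,-1,-0.3],[0,0,0,0,0,-1,-0.3]]]'
python3 -m pendant '[[[0,0,0,0,0,-1,-0.3],[0,0,0,0,0,-1,-0.3],[0,0,0,0,0,0,-0.3],[0,0,0,0,0,0,-0.3],[0,0,0,0,0,0,-0.3],[0,0,0,0,0,0,-0.3],[0,0,0,0,0,0,-0.3],[0,0,0,0,0,0,-0.3]]]'
python3 - <<'E'
from h import *
c,s=wrist("w1"); print(s["joints"],s["tcp_pos"],s["eef_rot"],s["gripper_width"],c["hand_eye"].round(3).tolist(),c["camera_matrix"].tolist())
E
```

```text
time_s: 0.9
tcp_pos: [0.2981, -0.4971, 0.3003]
eef_rot: [180.0, -0.0, -163.2]
contact_force: [-0.2, 0.1, -0.2]
gripper_width: 0.0876
gripper_force: 0.0
time_s: 1.7
tcp_pos: [0.4003, -0.3491, 0.3002]
eef_rot: [180.0, -0.0, -163.2]
contact_force: [0.8, -0.1, 0.3]
gripper_width: 0.0876
gripper_force: 0.0
time_s: 2.5
tcp_pos: [0.5026, -0.2012, 0.3003]
eef_rot: [180.0, -0.0, -163.2]
contact_force: [-0.8, -0.4, -0.6]
gripper_width: 0.088
gripper_force: 0.0
time_s: 3.3
tcp_pos: [0.5022, -0.2021, 0.3002]
eef_rot: [180.0, -0.0, -131.0]
contact_force: [-0.1, -0.1, 0.2]
gripper_width: 0.0442
gripper_force: 0.0
time_s: 4.1
tcp_pos: [0.5022, -0.202, 0.3002]
eef_rot: [180.0, 0.0, -99.0]
contact_force: [-0.3, 0.3, -0.2]
gripper_width: 0.0308
gripper_force: 0.0
time_s: 4.9
tcp_pos: [0.5024, -0.2021, 0.3006]
eef_rot: [-180.0, 0.0, -91.2]
contact_force: [-0.6, -0.8, -0.7]
gripper_width: 0.0308
gripper_force: 0.0
[-1.17567498e+00  5.20108358e+00 -7.67441031e+00 -1.22424476e-03
 -7.71232945e+01 -9.59708939e-03] [ 0.50244503 -0.20214349  0.30057257] [-1.79998789e+02  1.19366601e-03 -9.11855449e+01] 0.030792089155814675 [[-0.0, 0.963, 0.27, 0.072], [1.0, 0.0, 0.0, 0.0], [0.0, 0.27, -0.963, -0.175], [0.0, 0.0, 0.0, 1.0]] [[370.6635888724166, 0.0, 323.6078555430797], [0.0, 370.6635888724166, 229.77689081996456], [0.0, 0.0, 1.0]]
```

View pics/w1.png

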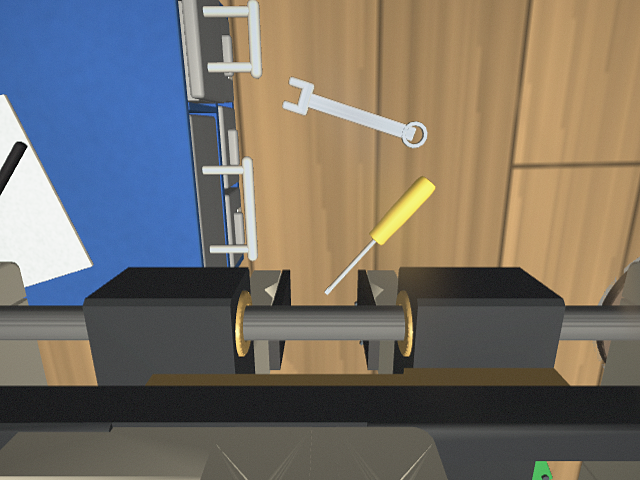

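The wrist view shows the wide handle bar from (250,160) to (252,258) and the narrow drawer's bar at (255,5)–(256,75), further out. That confirms the choice of the longer bar on the +y side. Next I triangulate it.

```bash
python3 - <<'E'
from h import *
a=load("w1");t=load("top0");sc=load("scene0")
def bar(c,u0,u1,v0,v1,thr=150):
    hsv=cv2.cvtColor(c["frame"],cv2.COLOR_BGR2HSV); m=np.zeros((480,640),np.uint8)
    m[v0:v1,u0:u1]=((hsv[...,1]<50)&(hsv[...,2]>thr))[v0:v1,u0:u1]
    k,l,st,ce=cv2.connectedComponentsWithStats(m); i=1+st[1:,4].argmax(); v,u=np.nonzero(l==i); return u,v
u,v=bar(a,241,262,150,268); print("w1",u.min(),u.max(),v.min(),v.max(),u.mean(),v.mean())
pw=((u.min()+u.max())/2,(v.min()+v.max())/2)
P=cloud(a)[v,u]; print("w1 depth",np.median(P,0),P.min(0),P.max(0))
u,v=bar(t,380,462,180,203); P=cloud(t)[v,u]
print("top",u.min(),u.max(),v.min(),v.max()); front=P[:,0]<.578
print(P[front].mean(0),u[front].min(),u[front].max(),v[front].mean())
pt=((u[front].min()+u[front].max())/2,v[front].mean())
print(pw,pt,tri(a,(u_:=pw),t,pt))
# cabinet front-top edge direction from w1 : bar endpoints at z .135
for vv in (165,252):
    uu,vv_=bar(a,241,262,vv-3,vv+4); print(plane(a,uu.mean(),vv_.mean(),.138))
E
```

```text
w1 241 257 157 260 249.1043956043956 209.1565934065934
w1 depth [ 0.57114256 -0.20184027  0.14034319] [ 0.50091815 -0.27454186  0.00174363] [ 0.59931565 -0.10089695  0.4760173 ]
top 389 461 180 198
[ 0.56562349 -0.19575801  0.15767011] 402 452 195.92737430167597
(np.float64(249.0), np.float64(208.5)) (np.float64(427.0), np.float64(195.92737430167597)) (array([ 0.57678661, -0.19711975,  0.11617005]), np.float64(0.0002682397531656532))
[ 0.57123956 -0.24185707  0.138     ]
[ 0.57449926 -0.15943835  0.138     ]
```

```bash
python3 -m pendant '[[[-0.04,-0.88,0,0,0,0,-0.42],[-0.04,-0.88,0,0,0,0,-0.42],[-0.04,-0.88,0,0,0,0,-0.42],[-0.04,-0.88,0,0,0,0,-0.42],[0,0,1,0,0,0,-0.42],[0,0,1,0,0,0,-0.42],[0,0,1,0,0,0,-0.42],[0,0,0.5,0,0,0,-0.42]]]'
python3 - <<'E'
from h import *
c,s=wrist("w2"); print(s["tcp_pos"],s["gripper_width"],s["contact_force"])
hsv=cv2.cvtColor(c["frame"],cv2.COLOR_BGR2HSV)
P=cloud(c); m=(P[...,2]>.125)&(P[...,2]<.15)&(P[...,0]<.64)&(P[...,0]>.54)&(P[...,1]<-.14)&(P[...,1]>-.26)&(hsv[...,1]<50)&(hsv[...,2]>150)
v,u=np.nonzero(m); print(len(u))
q=P[m]
if len(u): print(q[:,0].min(),np.median(q,0),q.min(0),q.max(0))
E
```

```text
time_s: 5.75
tcp_pos: [0.5721, -0.2002, 0.2286]
eef_rot: [179.9, 0.0, -91.2]
contact_force: [-0.3, -0.1, -0.2]
gripper_width: 0.0256
gripper_force: 0.0
[ 0.57213747 -0.20015622  0.22861077] 0.025611775342454696 [-0.30062918 -0.07953227 -0.23834129]
2061
0.5671769567100337 [ 0.57356063 -0.21369652  0.14033244] [ 0.56717696 -0.24878246  0.13637609] [ 0.61099134 -0.15072014  0.1434506 ]
```

View pics/w2.png

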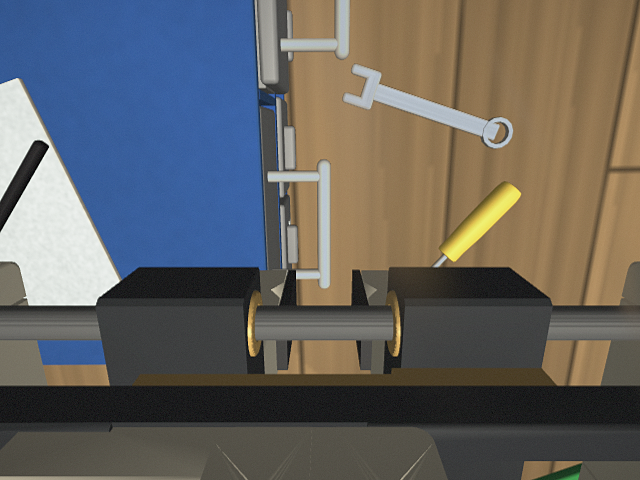

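The wide handle bar now runs from (325,160) to (324,288), centred between the jaws in x (about 0.572), with its middle at y ≈ -0.200 and its top at 0.140. I go down and grip it.

```bash
python3 -m pendant '[[[0,0,1,0,0,0,-0.42],[0,0,1,0,0,0,-0.42],[0,0,1,0,0,0,-0.42],[0,0,1,0,0,0,-0.42],[0,0,0.33,0,0,0,-0.42],[0,0,0,0,0,0,-1],[0,0,0,0,0,0,-1],[0,0,0,0,0,0,-1]]]' 30
python3 -m pendant '[[[0,0,0,0,0,0,-1],[0,0,0,0,0,0,-1],[0,0.3,0,0,0,0,-1],[0,0.6,0,0,0,0,-1],[0,0.8,0,0,0,0,-1],[0,0.8,0,0,0,0,-1],[0,0.8,0,0,0,0,-1],[0,0.8,0,0,0,0,-1]]]' 30
python3 -m pendant '[[[0,0.8,0,0,0,0,-1],[0,0.6,0,0,0,0,-1],[0,0.4,0,0,0,0,-1],[0,0.25,0,0,0,0,-1],[0,0.2,0,0,0,0,-1],[0,0.1,0,0,0,0,-1],[0,0.1,0,0,0,0,-1],[0,0,0,0,0,0,-1]]]' 30
```

```text
time_s: 6.6
tcp_pos: [0.5737, -0.2005, 0.1454]
eef_rot: [-179.9, -0.0, -91.2]
contact_force: [-0.6, 0.6, 0.1]
gripper_width: 0.0068
gripper_force: 0.0
time_s: 7.4
tcp_pos: [0.4892, -0.1987, 0.144]
eef_rot: [180.0, 0.0, -91.2]
contact_force: [-0.2, 0.4, 0.1]
gripper_width: 0.0005
gripper_force: 0.0
time_s: 8.2
tcp_pos: [0.4419, -0.1977, 0.1439]
eef_rot: [180.0, 0.0, -91.2]
contact_force: [-0.1, 0.0, 1.1]
gripper_width: 0.0004
gripper_force: 0.0
```

```bash
python3 - <<'E'
from h import *
from plant import r,vision
c,s=wrist("w3"); print(s["tcp_pos"],s["gripper_width"],s["contact_force"],s["joints"])
t=vision.capture("scene");np.savez("s3.npz",**t)
cv2.imwrite("pics/s3.png",np.hstack([cv2.resize(t["frame"][80:320,20:340],(400,300)),cv2.resize(c["frame"],(400,300))]))
E
```

```text
[ 0.44192735 -0.19767314  0.14386768] 0.00039819157456805746 [-0.05319354  0.01621388  1.1396388 ] [-7.60454904e-01  5.76290778e+00 -2.82675558e+01 -1.67616202e-03
 -5.59836144e+01 -4.03244987e-01]
```

View pics/s3.png

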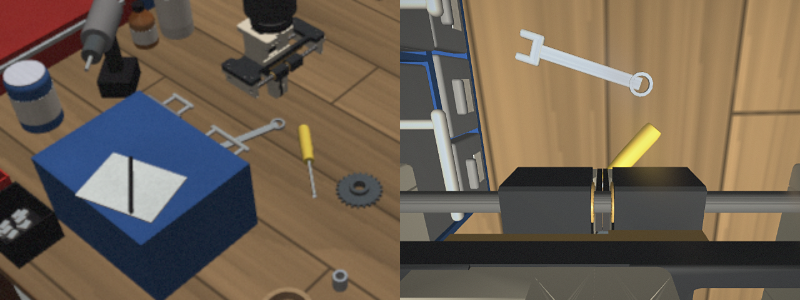

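```bash
python3 - <<'E'
from h import *
for n,tcp in (("w2",(.5721,-.2002,.2286)),("w3",(.4419,-.1977,.1439))):
    c=load(n); P=cloud(c)-np.array(tcp)
    for px in ([(280,280),(280,330),(290,360),(370,280),(360,355),(180,300),(160,280),(325,325)] if n=="w2" else [(315,280),(322,300),(328,340),(330,360),(330,372)]):
        print(n,px,P[px[1],px[0]].round(3))
c=load("w3");P=cloud(c); hsv=cv2.cvtColor(c["frame"],cv2.COLOR_BGR2HSV)
m=(P[...,2]>.125)&(P[...,2]<.15)&(P[...,0]<.6)&(P[...,0]>.54)&(P[...,1]<-.14)&(P[...,1]>-.26)&(hsv[...,1]<50)&(hsv[...,2]>150)
print(m.sum(),np.median(P[m],0),P[m].min(0),P[m].max(0)); v,u=np.nonzero(m);print(u.min(),u.max(),v.min(),v.max())
# tri of bar far end (narrow-side end) w1 / w2 / w3
def end(c,u0,u1,v0,v1):
    h=cv2.cvtColor(c["frame"],cv2.COLOR_BGR2HSV);m=((h[...,1]<50)&(h[...,2]>150))[v0:v1,u0:u1];v,u=np.nonzero(m);k=v<v.min()+4;return u[k].mean()+u0,v.min()+v0
a,b=load("w1"),load("w2")
e1=end(a,243,262,150,200);e2=end(b,316,334,155,200);print(e1,e2,tri(a,e1,b,e2))
v0=max(0,v.min()-6);e3=end(c,u.min(),u.max()+1,v0,v0+60);print(e3,tri(b,e2,c,e3))
E
```

```text
w2 (280, 280) [ 0.018 -0.012  0.034]
w2 (280, 330) [ 0.01  -0.028  0.101]
w2 (290, 360) [ 0.046  0.209 -0.228]
w2 (370, 280) [-0.019 -0.01   0.033]
w2 (360, 355) [-0.012  0.004  0.064]
w2 (180, 300) [ 0.029 -0.039  0.106]
w2 (160, 280) [ 0.037 -0.039  0.097]
w2 (325, 325) [-0.001 -0.029  0.1  ]
w3 (315, 280) [ 0.004 -0.009  0.029]
w3 (322, 300) [ 0.    -0.009  0.048]
w3 (328, 340) [-0.001 -0.002  0.063]
w3 (330, 360) [-0.002  0.005  0.064]
w3 (330, 372) [-0.003  0.158 -0.134]
3316 [ 0.5707005  -0.22390402  0.14030829] [ 0.56539574 -0.24941935  0.13618365] [ 0.59996883 -0.15161206  0.14328787]
0 99 176 352
(np.float64(246.8709677419355), np.int64(157)) (np.float64(324.0857142857143), np.int64(161)) (array([ 0.57057559, -0.24874622,  0.13733823]), np.float64(0.0005432721531096))
(np.float64(84.23188405797102), np.int64(170)) (array([ 0.57058565, -0.24818807,  0.11730524]), np.float64(0.0030461971142493388))
```

View pics/w3.png

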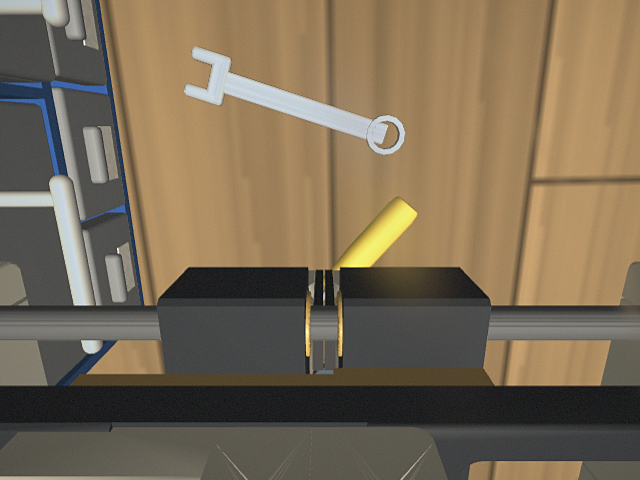

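The wrist picture shows the wide bar at (75,180)–(92,350), still shut. The jaws end at about v=270, which is higher than I took them to be. I check the fingertip height with the scene camera's depth.

```bash
python3 - <<'E'
from h import *
c=load("s3");P=cloud(c)-np.array([.4419,-.1977,.1439])
m=(c["depth"]>0)&(abs(P[...,0])<.09)&(abs(P[...,1])<.05)&(P[...,2]>-.1)
v,u=np.nonzero(m);q=P[m];print(m.sum(),u.min(),u.max(),v.min(),v.max())
for lo in np.arange(-.1,.12,.01):
    k=(q[:,2]>=lo)&(q[:,2]<lo+.01)
    if k.sum()>2: print(round(lo,2),k.sum(),q[k].min(0).round(3),q[k].max(0).round(3))
print("TCP px",proj(c,(.4419,-.1977,.1439)),"tip",proj(c,(.4419,-.1977,.1219)))
x,y=map(int,proj(c,(.4419,-.1977,.1439)))
im=cv2.resize(c["frame"][y-70:y+50,x-80:x+80],(800,600),interpolation=cv2.INTER_CUBIC); cv2.circle(im,(400,350),4,(0,0,255),1); cv2.imwrite("pics/s3c.png",im)
E
```

```text
6385 199 279 0 158
0.01 12 [-0.009 -0.012  0.014] [0.018 0.01  0.02 ]
0.02 45 [-0.012 -0.011  0.02 ] [0.022 0.013 0.03 ]
0.03 56 [-0.015 -0.012  0.03 ] [0.023 0.016 0.04 ]
0.04 57 [-0.015 -0.009  0.04 ] [0.024 0.014 0.05 ]
0.05 28 [-0.011  0.     0.05 ] [0.024 0.015 0.059]
0.06 4 [0.02  0.008 0.062] [0.025 0.013 0.068]
0.07 9 [-0.08  -0.018  0.07 ] [0.089 0.011 0.079]
0.08 107 [-0.083 -0.041  0.08 ] [0.09  0.041 0.09 ]
0.09 282 [-0.084 -0.04   0.09 ] [0.09  0.043 0.1  ]
0.1 250 [-0.09  -0.024  0.1  ] [0.089 0.044 0.11 ]
0.11 202 [-0.089 -0.037  0.11 ] [0.09  0.044 0.12 ]
TCP px (np.float64(243.07950111286522), np.float64(158.76511962924303)) tip (np.float64(243.6979484057241), np.float64(165.58551639486387))
```

View pics/s3c.png

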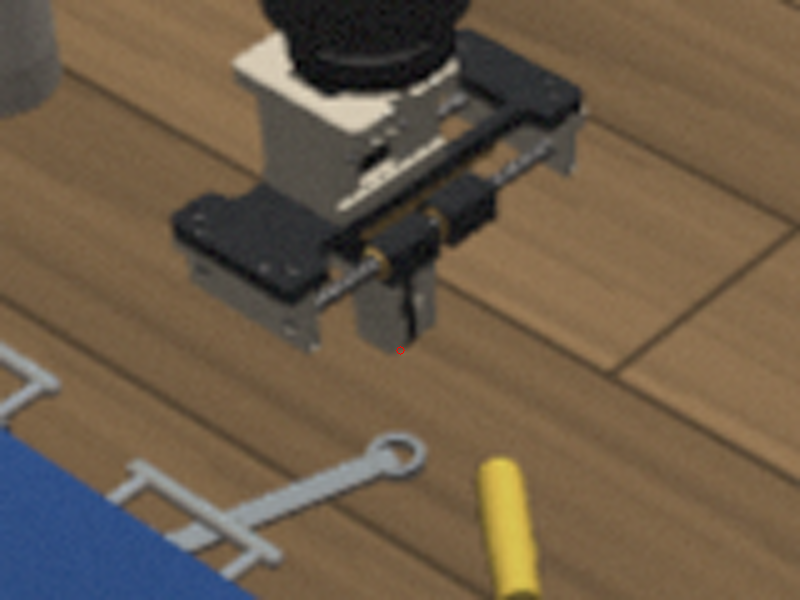

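Both views show the real fingertips about 14 mm above the reported TCP, where the text puts them 22 mm below it. The tool is therefore about 35 mm shorter than reported, and I allow for that. I go back and take the bar 38 mm lower, watching the force.

```bash
python3 -m pendant '[[[0,-0.5,-1,0,0,0,-0.42],[0,-1,-1,0,0,0,-0.42],[0,-1,0,0,0,0,-0.42],[0,-1,0,0,0,0,-0.42],[0,-1,0,0,0,0,-0.42],[0,-1,0,0,0,0,-0.42],[0,-1,0,0,0,0,-0.42],[0,0,0,0,0,0,-0.42]]]' 30
python3 -m pendant '[[[0,0,1,0,0,0,-0.42],[0,0,1,0,0,0,-0.42],[0,0,0.7,0,0,0,-0.42],[0,0,0.5,0,0,0,-0.42],[0,0,0.3,0,0,0,-0.42],[0,0,0,0,0,0,-0.42],[0,0,0,0,0,0,-0.42],[0,0,0,0,0,0,-0.42]]]' 30
```

```text
time_s: 9.1
tcp_pos: [0.5739, -0.2004, 0.183]
eef_rot: [180.0, -0.0, -91.1]
contact_force: [-0.7, 0.1, -0.5]
gripper_width: 0.0254
gripper_force: 0.0
time_s: 9.9
tcp_pos: [0.5725, -0.2004, 0.1148]
eef_rot: [-179.9, -0.0, -91.2]
contact_force: [-0.1, 1.3, -0.1]
gripper_width: 0.0255
gripper_force: 0.0
```

```bash
python3 -m pendant '[[[0,0,0.2,0,0,0,-0.42],[0,0,0.2,0,0,0,-0.42],[0,0,0,0,0,0,-1],[0,0,0,0,0,0,-1],[0,0,0,0,0,0,-1],[0,0,0,0,0,0,-1],[0,0,0,0,0,0,-1],[0,0,0,0,0,0,-1]]]' 30
```

```text
time_s: 10.7
tcp_pos: [0.5719, -0.2004, 0.1059]
eef_rot: [180.0, 0.0, -91.2]
contact_force: [-0.0, 0.7, -0.6]
gripper_width: 0.0092
gripper_force: 30.0
```

The bar is held (9.2 mm, 30 N). Now I pull.

```bash
python3 -m pendant '[[[0,0.3,0,0,0,0,-1],[0,0.6,0,0,0,0,-1],[0,0.8,0,0,0,0,-1],[0,0.8,0,0,0,0,-1],[0,0.8,0,0,0,0,-1],[0,0.8,0,0,0,0,-1],[0,0.8,0,0,0,0,-1],[0,0.7,0,0,0,0,-1]]]' 30
python3 -m pendant '[[[0,0.5,0,0,0,0,-1],[0,0.3,0,0,0,0,-1],[0,0.2,0,0,0,0,-1],[0,0.1,0,0,0,0,-1],[0,0,0,0,0,0,-1],[0,0,0,0,0,0,-1],[0,0,0,0,0,0,-1],[0,0,0,0,0,0,-1]]]' 30
```

```text
time_s: 11.5
tcp_pos: [0.4583, -0.1984, 0.106]
eef_rot: [-180.0, -0.0, -91.2]
contact_force: [2.2, -5.1, -4.4]
gripper_width: 0.0087
gripper_force: 30.0
time_s: 12.3
tcp_pos: [0.4369, -0.1981, 0.106]
eef_rot: [180.0, -0.0, -91.2]
contact_force: [0.7, -5.8, -2.7]
gripper_width: 0.0093
gripper_force: 30.0
```

```bash
python3 -m pendant '[[[0,0.08,0,0,0,0,-1],[0,0.08,0,0,0,0,-1],[0,0.08,0,0,0,0,-1],[0,0,0,0,0,0,-1],[0,0,0,0,0,0,-1],[0,0,0,0,0,0,-0.42],[0,0,0,0,0,0,-0.42],[0,0,0,0,0,0,-0.42]]]' 30
```

```text
time_s: 13.1
tcp_pos: [0.4323, -0.1973, 0.106]
eef_rot: [180.0, 0.0, -91.2]
contact_force: [0.3, 0.5, -0.6]
gripper_width: 0.0241
gripper_force: 0.0
```

```bash
python3 -m pendant '[[[0,0,-1,0,0,0,-0.42],[0,0,-1,0,0,0,-0.42],[0,0,-1,0,0,0,0],[0,0,-1,0,0,0,1],[0,0,-1,0,0,1,1],[0,0,-1,0,0,1,1],[0,0,-1,0,0,1,1],[0,0,-1,0,0,1,1]]]' 30
python3 -m pendant '[[[0,0,0,0,0,1,1],[0,0,0,0,0,1,1],[0,0,0,0,0,1,1],[0,0,0,0,0,1,1],[0,0,0,0,0,1,1],[0,0,0,0,0,1,1],[0,0,0,0,0,1,1],[0,0,0,0,0,1,1]]]'
python3 -m pendant '[[[0,0,0,0,0,1,1],[0,0,0,0,0,1,1],[0,0,0,0,0,1,1],[0,0,0,0,0,1,1],[0,0,0,0,0,1,1],[0,0,0,0,0,1,1],[0,0,0,0,0,1,1],[0,0,0,0,0,1,1]]]'
python3 -m pendant '[[[-1,0,0,0,0,1,1],[-1,0,0,0,0,1,1],[-1,0,0,0,0,0.5,1],[-1,0,0,0,0,0,1],[-0.5,0,0,0,0,0,1],[0,0,0,0,0,0,1],[0,0,0,0,0,0,1],[0,0,0,0,0,0,1]]]'
python3 - <<'E'
from h import *
c,s=wrist("w4"); print(s["joints"],s["tcp_pos"],s["eef_rot"])
E
```

```text
time_s: 13.9
tcp_pos: [0.4322, -0.1973, 0.2668]
eef_rot: [180.0, 0.0, -107.3]
contact_force: [-0.7, -0.1, -0.3]
gripper_width: 0.0681
gripper_force: 0.0
time_s: 14.7
tcp_pos: [0.4323, -0.1973, 0.2659]
eef_rot: [180.0, -0.0, -139.3]
contact_force: [-0.3, -0.1, 0.5]
gripper_width: 0.0879
gripper_force: 0.0
time_s: 15.5
tcp_pos: [0.4323, -0.1973, 0.2659]
eef_rot: [180.0, -0.0, -171.3]
contact_force: [-0.7, 0.7, 0.0]
gripper_width: 0.0878
gripper_force: 0.0
time_s: 16.3
tcp_pos: [0.5219, -0.1931, 0.2662]
eef_rot: [180.0, 0.0, 178.8]
contact_force: [0.3, -0.2, 0.7]
gripper_width: 0.0878
gripper_force: 0.0
[-1.45181992e-01  7.53398997e+00 -9.38897586e+00 -8.61092307e-03
 -7.30738665e+01 -9.10219045e+01] [ 0.52192896 -0.19306648  0.26619064] [1.79991707e+02 3.02001287e-03 1.78830407e+02]
```

View pics/w4.png

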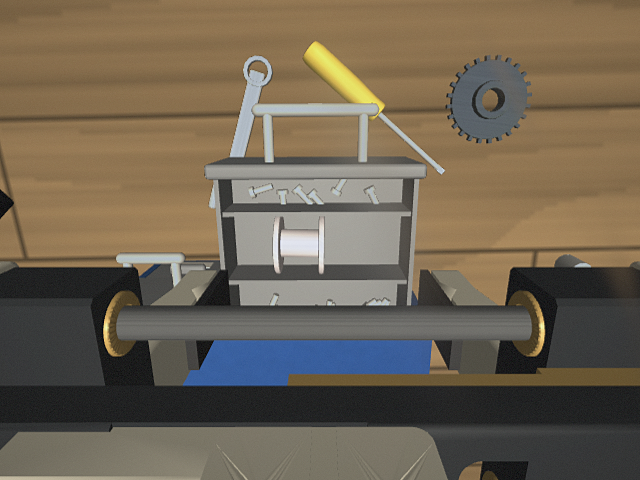

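The view shows the open drawer with the bobbin at about (300,245), lying across it between the cross walls at v≈212 and 268. The handle bar is at v≈110.

```bash
cat > bob.py <<'E'
from h import *
def bob(c,s,zr=(.10,.17)):
    P=cloud(c);hsv=cv2.cvtColor(c["frame"],cv2.COLOR_BGR2HSV)
    return P,hsv
E
python3 - <<'E'
from h import *
c=load("w4");P=cloud(c);hsv=cv2.cvtColor(c["frame"],cv2.COLOR_BGR2HSV)
bar=P[105:113,275:355].reshape(-1,3);bar=bar[abs(bar[:,2]-.138)<.006];print("bar",np.median(bar,0))
e=[plane(c,u,108.5,.138) for u in (253,382)];print("bar ends",e)
m=np.zeros((480,640),bool);m[213:277,268:330]=True
m&=(hsv[...,2]>190)
k,l,st,ce=cv2.connectedComponentsWithStats(m.astype(np.uint8));i=1+st[1:,4].argmax();print(st[i],ce[i])
for px in [(300,243),(300,235),(300,250),(277,245),(323,245),(277,225),(323,225),(360,243),(250,243),(340,212),(340,268),(409,240),(216,240)]: print(px,P[px[1],px[0]].round(4),c["frame"][px[1],px[0]])
q=P[l==i];print(np.percentile(q,[2,50,98],axis=0).round(4))
np.save("b4.npy",np.array([st[i][0]+st[i][2]/2-.5,st[i][1]+st[i][3]/2-.5]))
E
```

```text
bar [ 0.43624641 -0.19837889  0.1409013 ]
bar ends [array([ 0.43512451, -0.24601978,  0.138     ]), array([ 0.43719305, -0.14551762,  0.138     ])]
[280 232  38  25 866] [298.79561201 243.65242494]
(300, 243) [ 0.5487 -0.2142  0.1288] [237 227 224]
(300, 235) [ 0.5426 -0.2143  0.1245] [202 211 218]
(300, 250) [ 0.5552 -0.2145  0.129 ] [228 224 224]
(277, 245) [ 0.5455 -0.2327  0.1432] [238 230 228]
(323, 245) [ 0.5466 -0.1938  0.1423] [228 224 222]
(277, 225) [ 0.5308 -0.2332  0.1326] [206 217 223]
(323, 225) [ 0.5317 -0.1935  0.1323] [202 210 226]
(360, 243) [ 0.5629 -0.1572  0.088 ] [156 164 164]
(250, 243) [ 0.5611 -0.2675  0.0867] [152 159 161]
(340, 212) [ 0.5215 -0.1785  0.1278] [149 155 158]
(340, 268) [ 0.5851 -0.1778  0.0986] [71 75 75]
(409, 240) [ 0.5479 -0.1178  0.1287] [65 70 76]
(216, 240) [ 0.5834 -0.3281  0.0007] [ 91 131 163]
[[ 0.5411 -0.2314  0.1216]
 [ 0.5495 -0.2154  0.1272]
 [ 0.5614 -0.1993  0.1295]]
```

```bash
python3 -m pendant '[[[-0.75,-0.52,0,0,0,0,0.5],[-0.78,-0.52,0,0,0,0,0.5],[0,0,1,0,0,0,0.5],[0,0,1,0,0,0,0.5],[0,0,1,0,0,0,0.5],[0,0,0,0,0,0,0.5],[0,0,0,0,0,0,0.5],[0,0,0,0,0,0,0.5]]]'
python3 - <<'E'
from h import *
c,s=wrist("w5");print(s["tcp_pos"],s["gripper_width"]);P=cloud(c);hsv=cv2.cvtColor(c["frame"],cv2.COLOR_BGR2HSV)
m=(P[...,2]>.108)&(P[...,2]<.15)&(abs(P[...,0]-.5525)<.032)&(abs(P[...,1]+.214)<.04)&(hsv[...,2]>150)
v,u=np.nonzero(m);print(u.min(),u.max(),v.min(),v.max());q=P[m]
for a,b in((-.245,-.232),(-.225,-.205),(-.198,-.185)):
    k=q[(q[:,1]>a)&(q[:,1]<b)]
    if len(k): print(len(k),k.min(0).round(4),k.max(0).round(4),k[k[:,2]>k[:,2].max()-.0015].mean(0).round(4))
# triangulate flange near-end edges (top of flange) between views: outer ends at same row
a=load("w4")
def edges(c,box):
    x0,x1,y0,y1=box;h=cv2.cvtColor(c["frame"],cv2.COLOR_BGR2HSV);mm=np.zeros((480,640),np.uint8);mm[y0:y1,x0:x1]=(h[y0:y1,x0:x1,2]>185);v,u=np.nonzero(mm);return u.min(),u.max(),v.min(),v.max()
e4=edges(a,(268,332,217,262)); e5=edges(c,(u.min()-3,u.max()+4,v.min()-3,v.max()+1));print(e4,e5)
print("tri",tri(a,((e4[0]+e4[1])/2,e4[2]),c,((e5[0]+e5[1])/2,e5[2])))
im=c["frame"][150:400,200:440];cv2.imwrite("pics/w5c.png",cv2.resize(im,None,fx=2,fy=2))
E
```

```text
time_s: 17.15
tcp_pos: [0.5536, -0.2147, 0.2076]
eef_rot: [-180.0, 0.1, 178.8]
contact_force: [-0.2, -0.4, 0.4]
gripper_width: 0.0658
gripper_force: 0.0
[ 0.55358584 -0.21469953  0.20759676] 0.06584080061627676
266 381 186 272
545 [ 0.5205 -0.245   0.1215] [ 0.5765 -0.232   0.145 ] [ 0.5519 -0.2345  0.1441]
1061 [ 0.521  -0.225   0.1173] [ 0.5638 -0.2051  0.1303] [ 0.5519 -0.2149  0.1292]
526 [ 0.5214 -0.198   0.1186] [ 0.5771 -0.185   0.1451] [ 0.5525 -0.1957  0.1441]
(np.int64(273), np.int64(323), np.int64(218), np.int64(261)) (np.int64(291), np.int64(354), np.int64(193), np.int64(261))
tri (array([ 0.52509482, -0.21473171,  0.13249081]), np.float64(0.0002835561514279416))
```

View pics/w5c.png

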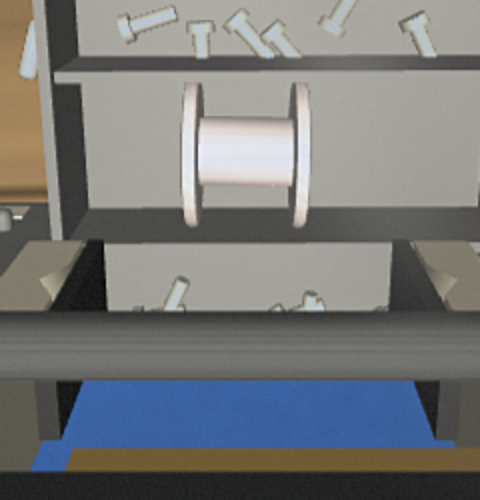

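The close crop shows the bobbin centred at about (322,225) in full-image pixels, with clear floor beside both flat ends for the fingers. I measure its centre at (0.552, -0.215, 0.1155).

```bash
python3 -m pendant '[[[0.06,0,1,0,0,0,0.5],[0,0,1,0,0,0,0.5],[0,0,1,0,0,0,0.5],[0,0,1,0,0,0,0.5],[0,0,0.8,0,0,0,0.5],[0,0,0.5,0,0,0,0.5],[0,0,0.3,0,0,0,0.5],[0,0,0,0,0,0,0.5]]]'
python3 -m pendant '[[[0,0,0.2,0,0,0,0.5],[0,0,0.2,0,0,0,0.5],[0,0,0,0,0,0,-0.4],[0,0,0,0,0,0,-0.4],[0,0,0,0,0,0,-0.4],[0,0,0,0,0,0,-0.4],[0,0,0,0,0,0,-0.4],[0,0,0,0,0,0,-0.4]]]' 30
```

```text
time_s: 18.0
tcp_pos: [0.5518, -0.2145, 0.0939]
eef_rot: [-180.0, -0.0, 178.8]
contact_force: [0.3, -0.2, 0.1]
gripper_width: 0.0657
gripper_force: 0.0
time_s: 18.8
tcp_pos: [0.5519, -0.2146, 0.0862]
eef_rot: [-180.0, 0.0, 178.8]
contact_force: [-1.4, -0.8, 0.8]
gripper_width: 0.0436
gripper_force: 30.0
```

```bash
python3 -m pendant '[[[0,0,-0.5,0,0,0,-0.4],[0,0,-1,0,0,0,-0.4],[0,0,-1,0,0,0,-0.4],[0,0,-1,0,0,0,-0.4],[0,0,-1,0,0,0,-0.4],[0,0,-1,0,0,0,-0.4],[0,0.8,-0.5,0,0,0,-0.4],[0,1,0,0,0,0,-0.4]]]' 30
python3 - <<'E'
from h import *
from scipy.optimize import least_squares
from plant import r
s=r.get_state();print(s["gripper_width"],s["gripper_force"])
D=[([-56.659,20.587,.641,-70.137],[.1953,-.6457,.2097]),([-1.176,5.201,-7.674,-77.123],[.50244,-.20214,.30057]),([-.7605,5.7629,-28.2676,-55.9836],[.44193,-.19767,.14387]),([-.1452,7.534,-9.389,-73.074],[.52193,-.19307,.26619]),(s["joints"][[0,1,2,4]],s["tcp_pos"])]
def fk(p,q):
    a1,d1,L2,L4,e,Lt,off=p;j1,j2,j3,j5=np.radians(q);f=j2-j3;t=f-j5
    x=a1+L2*np.sin(j2)+L4*np.cos(f)+e*np.sin(f)+Lt*np.cos(t);z=d1+L2*np.cos(j2)-L4*np.sin(f)+e*np.cos(f)-Lt*np.sin(t)
    return np.array([x*np.cos(j1)-off*np.sin(j1),x*np.sin(j1)+off*np.cos(j1),z])
# tool always down so d1 and Lt merge: fix d1=.33 guess and report d1-Lt
f=lambda p:np.concatenate([fk(p,q)-x for q,x in D]+[[1e-3*(p[0]),1e-3*p[4],1e-2*(p[1]-.35)]])
o=least_squares(f,[0,.35,.4,.4,0,.3,-.19]);print(o.x.round(4),o.cost,abs(o.fun[:15]).max()); np.save("arm.npy",o.x)
E
```

```text
time_s: 19.6
tcp_pos: [0.5529, -0.1782, 0.2079]
eef_rot: [-180.0, 0.1, 178.8]
contact_force: [0.7, 0.3, -1.0]
gripper_width: 0.0437
gripper_force: 30.0
0.043664058380369075 29.986052923369623
[-0.000e+00  3.400e-01  6.022e-01  4.635e-01 -1.000e-04  5.357e-01
 -1.918e-01] 8.20859487088022e-08 0.0003207983243728174
```

```bash
python3 -m pendant '[[[0,1,0,0,0,0,-0.4],[0,1,0,1,0,0,-0.4],[0,0.9,0,1,0,0,-0.4],[0,0.9,0,1,0,0,-0.4],[0,0,0,1,0,0,-0.4],[0,0,0,0,0,0,-0.4],[0,0,0,0,0,0,-0.4],[0,0,0,0,0,0,-0.4]]]' 30
python3 - <<'E'
from h import *
from scipy.optimize import least_squares
from plant import r
s=r.get_state();print(s["gripper_width"],s["joints"],s["tcp_pos"],s["eef_rot"])
p=np.load("arm.npy")
Ry=lambda a:R.from_euler("y",a,degrees=True);Rx=lambda a:R.from_euler("x",a,degrees=True)
Rt=R.from_euler("xyz",s["eef_rot"],degrees=True)
q=s["joints"]
for s4 in(1,-1):
  for s5 in (1,):
    B=R.from_euler("z",q[0],degrees=True)
    U=B*Ry(q[1]);F=U*Ry(-q[2]);W=F*Rx(s4*q[3])*Ry(-q[4])
    t=W.apply([1,0,0]);print(s4,"tool dir model",t.round(4),"meas",Rt.apply([0,0,1]).round(4))
    for pos in("before","after"):
      best=[]
      for Lt in np.arange(.1,.6,.0025):
        d1=Lt-.1957
        w=np.array([0,0,d1])+U.apply([0,0,.6022])+F.apply([.4635,0,0])
        w=w+(B.apply([0,-.1918,0]) if pos=="before" else (F*Rx(s4*q[3])).apply([0,-.1918,0]))
        best.append((np.linalg.norm(w+Lt*t-s["tcp_pos"]),Lt))
      print(pos,min(best))
E
```

```text
time_s: 20.4
tcp_pos: [0.554, -0.1027, 0.2024]
eef_rot: [-164.1, 0.0, 178.8]
contact_force: [-0.2, -0.3, -1.4]
gripper_width: 0.0439
gripper_force: 30.0
0.04393407002600234 [  19.84225595   10.30873027  -23.08324198   16.63380655  -63.42997719
 -119.41862552] [ 0.55400932 -0.10270635  0.20244245] [-1.64085432e+02  1.79767010e-02  1.78797079e+02]
1 tool dir model [-0.1793  0.2075 -0.9617] meas [-0.0055 -0.2741 -0.9617]
before (np.float64(0.13143325455221494), np.float64(0.1))
after (np.float64(0.16599331376690973), np.float64(0.1))
-1 tool dir model [-0.0055 -0.2741 -0.9617] meas [-0.0055 -0.2741 -0.9617]
before (np.float64(0.05404590384085629), np.float64(0.35250000000000026))
after (np.float64(0.0003391154424322492), np.float64(0.39500000000000024))
```

```bash
cat > k.py <<'E'
from h import *
from scipy.optimize import least_squares
E=lambda ax,a:R.from_euler(ax,a,degrees=True)
LO=np.array([-176,-82,-58.2,-173.8,-174.7,-.2]);LO[5]=-173.6;HI=np.array([176,121.7,71.7,95.5,-.2,173.6])
Lt,d1=.395,.1993
def chain(q):
    B=E("z",q[0]);U=B*E("y",q[1]);F=U*E("y",-q[2]);V=F*E("x",-q[3]);W=V*E("y",-q[4])*E("x",-q[5])
    e=np.array([0,0,d1])+U.apply([0,0,.6022]);w=e+F.apply([.4635,0,0]);w2=w+V.apply([0,-.1918,0]);return e,w,w2,w2+W.apply([Lt,0,0]),W
s0=dict(q=[19.84225595,10.30873027,-23.08324198,16.63380655,-63.42997719,-119.41862552],rot=[-164.085432,.017976701,178.797079])
C=chain(s0["q"])[4].inv()*R.from_euler("xyz",s0["rot"],degrees=True)
def fk(q):
    e,w,w2,p,W=chain(q);return e,w,w2,p,W*C
def ik(pos,rot,q0):
    f=lambda q:np.r_[(fk(q)[3]-pos)*10,(fk(q)[4].inv()*rot).as_rotvec()]
    o=least_squares(f,np.clip(q0,LO+.5,HI-.5),bounds=(LO,HI),x_scale=30);return o.x,np.linalg.norm(o.fun)
def toolrot(az,a,xup=1):
    "tool z points to azimuth az, tilted a from vertical; tool x = upward-tilted (xup=1) side"
    t=E("z",az).apply([np.sin(np.radians(a)),0,-np.cos(np.radians(a))]); x=E("z",az).apply([np.cos(np.radians(a)),0,np.sin(np.radians(a))])*xup
    return R.from_matrix(np.stack([x,np.cross(t,x),t],1))
E
python3 - <<'E'
from k import *
print(fk(s0["q"])[3],C.as_matrix().round(3).tolist())
# check with other state
e=fk([-1.17567,5.20108,-7.67441,0,-77.12329,-.0096]);print(e[3],e[4].as_euler("xyz",degrees=True))
rng=np.random.default_rng(0)
def solve(pos,rot):
    best=None
    for q0 in [[0,10,-20,16,-60,-100],[30,10,-20,-60,-70,60],[60,10,-20,-100,-80,0],[-20,10,-20,60,-80,0],[30,10,-30,-140,-80,100],[50,0,-30,90,-80,-100]]:
        q,c=ik(pos,rot,q0)
        if c<2e-3 and (best is None or abs(q).sum()<abs(best).sum()): best=q
    return best
off=.035
for name,c,a,azs in(("stand",np.array([.55,.05,.033]),60,range(-120,121,20)),("seat",np.array([.477,.313,.052]),80,range(-60,91,15))):
  for az in azs:
    for xup in(1,-1):
      rot=toolrot(az,a,xup);t=rot.apply([0,0,1]);q=solve(c+t*(off-.003),rot)
      if q is not None: e,w,w2,p,_=fk(q);print(name,az,xup,q.round(0),"w",w.round(2),"w2",w2.round(2))
E
```

```text
[ 0.55402655 -0.10296115  0.20266556] [[-0.0, -0.0, 1.0], [-1.0, 0.0, -0.0], [-0.0, -1.0, -0.0]]
[ 0.50240275 -0.20215079  0.30073741] [-1.79998780e+02  7.76792086e-08 -9.11852704e+01]
stand -120 1 [ 38.  51.  -9.  19. -89. -79.] w [0.55 0.43 0.18] w2 [0.71 0.32 0.21]
stand -120 -1 [ 38.  51.  -9.  19. -89. 101.] w [0.55 0.43 0.18] w2 [0.71 0.32 0.21]
stand -100 1 [ 44.  46. -24.  31. -76. -78.] w [0.42 0.41 0.18] w2 [0.6  0.36 0.21]
stand -100 -1 [ 44.  46. -24.  31. -76. 102.] w [0.42 0.41 0.18] w2 [0.6  0.36 0.21]
stand -80 1 [ 48.  41. -42.  49. -65. -83.] w [0.31 0.34 0.2 ] w2 [0.5  0.36 0.21]
stand -80 -1 [ 48.  41. -42.  49. -65.  97.] w [0.31 0.34 0.2 ] w2 [0.5  0.36 0.21]
stand -60 1 [ 44.  36. -58.  78. -59. -94.] w [0.23 0.22 0.23] w2 [0.39 0.32 0.21]
stand -60 -1 [ 44.  36. -58.  78. -59.  86.] w [0.23 0.22 0.23] w2 [0.39 0.32 0.21]
stand 20 1 [ -35.   34.  -48. -121.  -56.  -98.] w [ 0.33 -0.23  0.24] w2 [ 0.25 -0.06  0.21]
stand 20 -1 [ -35.   34.  -48. -121.  -56.   82.] w [ 0.33 -0.23  0.24] w2 [ 0.25 -0.06  0.21]
stand 40 1 [ -29.   31.  -33.  -94.  -54. -121.] w [ 0
[... 1306 characters left out ...]
 -51. -124.  -93.  -71.] w [ 0.34 -0.08  0.05] w2 [0.22 0.06 0.12]
seat 45 -1 [ -12.   62.  -51. -124.  -93.  109.] w [ 0.34 -0.08  0.05] w2 [0.22 0.06 0.12]
seat 60 1 [ -11.   51.  -38. -109.  -80.  -91.] w [ 0.46 -0.09  0.12] w2 [0.3  0.   0.12]
seat 60 -1 [ -11.   51.  -38. -109.  -80.   89.] w [ 0.46 -0.09  0.12] w2 [0.3  0.   0.12]
seat 75 1 [  -7.   47.  -27.  -95.  -78. -107.] w [ 0.56 -0.07  0.17] w2 [ 0.38 -0.03  0.12]
seat 75 -1 [ -7.  47. -27. -95. -78.  73.] w [ 0.56 -0.07  0.17] w2 [ 0.38 -0.03  0.12]
seat 90 1 [  -3.   46.  -16.  -83.  -82. -117.] w [ 0.65 -0.03  0.2 ] w2 [ 0.48 -0.04  0.12]
seat 90 -1 [ -3.  46. -16. -83. -82.  63.] w [ 0.65 -0.03  0.2 ] w2 [ 0.48 -0.04  0.12]
```

```bash
python3 - <<'E'
from k import *
q=np.array(s0["q"]);spot=np.array([.55,.05,0])
def tcp(rot,cz): return spot+[0,0,cz]+rot.apply([0,0,.032])
for az in (35,45):
  q=np.array(s0["q"])
  for name,rot,cz in [("over",R.from_euler("xyz",[180,0,178.8],degrees=True),.15),("put",R.from_euler("xyz",[180,0,az+90],degrees=True),.15),("putlow",R.from_euler("xyz",[180,0,az+90],degrees=True),.028)]+[("re%d"%d,R.from_euler("xyz",[180,0,az+90+d],degrees=True),.1) for d in (45,90)]+[("tilt%d"%a,toolrot(az,a,-1),.1 if a<60 else .033) for a in (0,15,30,45,60,60)]:
    q,c=ik(tcp(rot,cz),rot,q);e,w,w2,p,_=fk(q);print(az,name,q.round(0),"err",round(c,4),w.round(2),w2.round(2))
E
```

```text
35 over [  26.   14.  -22.    0.  -54. -117.] err 0.0 [0.47 0.22 0.51] [0.55 0.05 0.51]
35 put [  26.   14.  -22.    0.  -54. -171.] err 0.0 [0.47 0.22 0.51] [0.55 0.05 0.51]
35 putlow [  26.   23.  -29.    0.  -38. -171.] err 0.0 [0.47 0.22 0.39] [0.55 0.05 0.39]
35 re45 [  26.   17.  -25.    0.  -48. -126.] err 0.0 [0.47 0.22 0.46] [0.55 0.05 0.46]
35 re90 [ 26.  17. -25.   0. -48. -81.] err 0.0 [0.47 0.22 0.46] [0.55 0.05 0.46]
35 tilt0 [ 26.  17. -25.   0. -48. -81.] err 0.0 [0.47 0.22 0.46] [0.55 0.05 0.46]
35 tilt15 [ 23.  11. -33.  -6. -31. -74.] err 0.0 [0.41 0.18 0.46] [ 0.47 -0.    0.45]
35 tilt30 [ 17.   8. -35. -27. -20. -49.] err 0.0 [0.41 0.13 0.48] [ 0.4  -0.05  0.41]
35 tilt45 [ -4.  10. -30. -68. -29.   5.] err 0.0 [ 0.46 -0.03  0.49] [ 0.34 -0.1   0.36]
35 tilt60 [ -30.   31.  -36. -100.  -53.   64.] err 0.0 [ 0.43 -0.25  0.29] [ 0.29 -0.13  0.21]
35 tilt60 [ -30.   31.  -36. -100.  -53.   64.] err 0.0 [ 0.43 -0.25  0.29] [ 0.29 -0.13  0.21]
45 over [  26.   14.  -22.    0.  -54. -117.] err 0.0 [0.47 0.22 0.51] [0.55 0.05 0.51]
45 put [  26.   14.  -22.    0.  -54. -161.] err 0.0 [0.47 0.22 0.51] [0.55 0.05 0.51]
45 putlow [  26.   23.  -29.    0.  -38. -161.] err 0.0 [0.47 0.22 0.39] [0.55 0.05 0.39]
45 re45 [  26.   17.  -25.    0.  -48. -116.] err 0.0 [0.47 0.22 0.46] [0.55 0.05 0.46]
45 re90 [ 26.  17. -25.   0. -48. -71.] err 0.0 [0.47 0.22 0.46] [0.55 0.05 0.46]
45 tilt0 [ 26.  17. -25.   0. -48. -71.] err 0.0 [0.47 0.22 0.46] [0.55 0.05 0.46]
45 tilt15 [ 21.  12. -30. -11. -35. -58.] err 0.0 [0.44 0.17 0.48] [ 0.48 -0.02  0.45]
45 tilt30 [ 11.  10. -29. -34. -30. -29.] err 0.0 [0.46 0.09 0.5 ] [ 0.42 -0.08  0.41]
45 tilt45 [ -7.  13. -27. -64. -38.  11.] err 0.0 [ 0.49 -0.06  0.49] [ 0.37 -0.13  0.36]
45 tilt60 [-27.  31. -30. -89. -56.  56.] err 0.0 [ 0.48 -0.25  0.31] [ 0.33 -0.17  0.21]
45 tilt60 [-27.  31. -30. -89. -56.  56.] err 0.0 [ 0.48 -0.25  0.31] [ 0.33 -0.17  0.21]
```

```bash
python3 -m pendant '[[[0,0,0,-1,0,0,-0.4],[0,0,0,-1,0,0,-0.4],[0,0,0,-1,0,0,-0.4],[0,0,0,-1,0,0,-0.4],[0.1,1,0,0,0,0,-0.4],[0.1,1,0,0,0,0,-0.4],[0,1,0,0,0,0,-0.4],[0,1,0,0,0,0,-0.4]]]' 30
python3 -m pendant '[[[0,1,0,0,0,0,-0.4],[0,1,0,0,0,0,-0.4],[0,1,0,0,0,0,-0.4],[0,0.65,0,0,0,0,-0.4],[0,0,0.5,0,0,1,-0.4],[0,0,1,0,0,1,-0.4],[0,0,1,0,0,1,-0.4],[0,0,1,0,0,1,-0.4]]]' 30
python3 -m pendant '[[[0,0,1,0,0,1,-0.4],[0,0,1,0,0,1,-0.4],[0,0,1,0,0,1,-0.4],[0,0,0.5,0,0,1,-0.4],[0,0,0.5,0,0,1,-0.4],[0,0,0.5,0,0,1,-0.4],[0,0,0,0,0,0.95,-0.4],[0,0,0,0,0,0,-0.4]]]' 30
```

```text
time_s: 21.2
tcp_pos: [0.5518, -0.023, 0.2027]
eef_rot: [179.9, 0.1, 178.7]
contact_force: [0.5, -0.2, -1.3]
gripper_width: 0.0439
gripper_force: 30.0
time_s: 22.0
tcp_pos: [0.5535, 0.0499, 0.1319]
eef_rot: [179.9, 0.0, 162.6]
contact_force: [-0.3, 0.7, -0.4]
gripper_width: 0.0437
gripper_force: 30.0
time_s: 22.8
tcp_pos: [0.5534, 0.0497, 0.0421]
eef_rot: [-180.0, -0.0, 134.9]
contact_force: [0.2, -0.3, -1.5]
gripper_width: 0.0436
gripper_force: 30.0
```

```bash
python3 -m pendant '[[[0,0,1,0,0,0,-0.4],[0,0,0.6,0,0,0,-0.4],[0,0,0.2,0,0,0,-0.4],[0,0,0.1,0,0,0,-0.4],[0,0,0.1,0,0,0,-0.4],[0,0,0.1,0,0,0,-0.4],[0,0,0,0,0,0,-0.4],[0,0,0,0,0,0,-0.4]]]' 30
```

```text
time_s: 23.6
tcp_pos: [0.5533, 0.0504, 0.0005]
eef_rot: [180.0, 0.0, 135.0]
contact_force: [0.3, -0.7, -1.1]
gripper_width: 0.044
gripper_force: 30.0
```

```bash
python3 -m pendant '[[[0,0,0.08,0,0,0,-0.4],[0,0,0.08,0,0,0,-0.4],[0,0,0,0,0,0,-0.4],[0,0,0,0,0,0,0.5],[0,0,0,0,0,0,0.5],[0,0,0,0,0,0,0.5],[0,0,0,0,0,0,0.5],[0,0,0,0,0,0,0.5]]]' 30
python3 -m pendant '[[[0,0,-1,0,0,0,1],[0,0,-1,0,0,0,1],[0,0,-1,0,0,0,1],[0,0,-1,0,0,0,1],[0,0,-1,0,0,-1,1],[0,0,0,0,0,-1,1],[0,0,0,0,0,-1,1],[0,0,0,0,0,-1,1]]]' 30
python3 -m pendant '[[[0,0,0,0,0,-1,1],[0,0,0,0,0,-1,1],[0,0,0,0,0,-1,1],[0,0,0,0,0,-1,1],[0,0,0,0,0,-1,1],[0,0,0,0,0,-1,1],[0,0,0,0,0,-1,1],[0,0,0,0,0,-1,1]]]' 30
python3 -m pendant '[[[0,0,0,0,0,-1,1],[0,0,0,0,0,-1,1],[0,0,0,0,0,-1,1],[0,0,0,0,0,-1,1],[0,0,0,0,0,-1,1],[0,0,0,0,0,-1,1],[0,0,0,0,0,-1,1],[0,0,0,0,0,-1,1]]]' 30
python3 -m pendant '[[[0,0,0,0,0,-1,1],[0,0,0,0,0,-1,1],[0,0,0,0,0,-0.5,1],[0,0,0,0,0,0,1],[0,0,0,0,0,0,1],[0,0,0,0,0,0,1],[0,0,0,0,0,0,1],[0,0,0,0,0,0,1]]]' 30
python3 - <<'E'
from h import *
c,s=wrist("w6");print(s["tcp_pos"],s["eef_rot"],s["joints"].round(1));P=cloud(c);hsv=cv2.cvtColor(c["frame"],cv2.COLOR_BGR2HSV)
m=(P[...,2]>.012)&(P[...,2]<.065)&(np.hypot(P[...,0]-.553,P[...,1]-.05)<.06)&(hsv[...,1]<60)&(hsv[...,2]>150)
v,u=np.nonzero(m);q=P[m];print(len(u),u.min(),u.max(),v.min(),v.max(),q.min(0),q.max(0))
top=q[q[:,2]>.045];rc=cv2.minAreaRect((top[:,:2]*1e4).astype(np.float32));print("flange tops",rc,q[:,2].max())
E
```

```text
time_s: 24.4
tcp_pos: [0.5531, 0.0503, -0.0032]
eef_rot: [-180.0, -0.0, 135.0]
contact_force: [-0.3, 0.3, 0.4]
gripper_width: 0.0656
gripper_force: 0.0
time_s: 25.2
tcp_pos: [0.5531, 0.0503, 0.0971]
eef_rot: [180.0, 0.0, 151.2]
contact_force: [-0.2, -0.3, -0.3]
gripper_width: 0.0877
gripper_force: 0.0
time_s: 26.0
tcp_pos: [0.553, 0.0503, 0.0968]
eef_rot: [-180.0, -0.0, -176.8]
contact_force: [0.1, -0.4, -1.8]
gripper_width: 0.0876
gripper_force: 0.0
time_s: 26.8
tcp_pos: [0.5531, 0.0503, 0.0968]
eef_rot: [180.0, -0.0, -144.8]
contact_force: [-0.3, -0.1, -0.5]
gripper_width: 0.0875
gripper_force: 0.0
time_s: 27.6
tcp_pos: [0.5532, 0.0503, 0.097]
eef_rot: [180.0, -0.0, -135.0]
contact_force: [-0.5, -0.1, 0.7]
gripper_width: 0.0876
gripper_force: 0.0
[0.55315582 0.05033098 0.09698998] [ 1.79999001e+02 -2.19028616e-03 -1.34981273e+02] [ 25.4  15.2 -23.2  -0.  -51.6 -70.4]
2533 296 374 204 281 [0.51511806 0.0240071  0.02117263] [0.58073942 0.08862362 0.05799021]
flange tops ((5488.76171875, 551.22509765625), (435.8687744140625, 447.4756164550781), 44.93695068359375) 0.05799020953039896
```

View pics/w6.png

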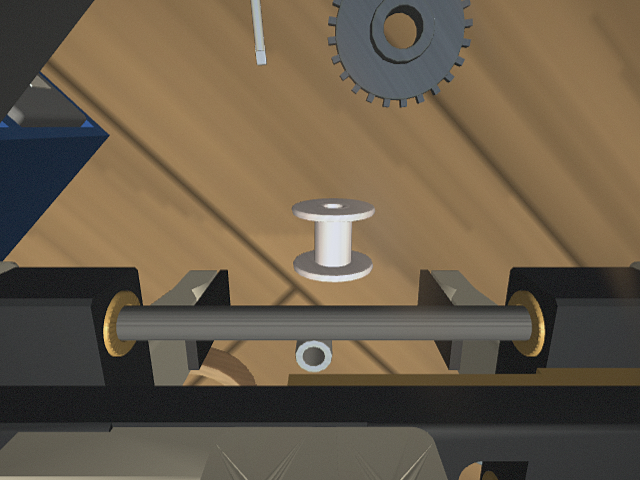

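The wrist view shows the bobbin lying free at about (334,240). Its axis runs along tool x, it sits about 6.5 mm to tool +y, and the sprocket and socket are clear of it. I take it by the core.

```bash
python3 -m pendant '[[[0,0.33,0,0,0,0,1],[0,0,1,0,0,0,1],[0,0,1,0,0,0,1],[0,0,1,0,0,0,1],[0,0,1,0,0,0,1],[0,0,0.5,0,0,0,1],[0,0,0.3,0,0,0,1],[0,0,0,0,0,0,1]]]'
python3 -m pendant '[[[0,0,0,0,0,0,-0.8],[0,0,0,0,0,0,-0.8],[0,0,0,0,0,0,-0.8],[0,0,0,0,0,0,-0.8],[0,0,0,0,0,0,-0.8],[0,0,0,0,0,0,-0.8],[0,0,0,0,0,0,-0.8],[0,0,0,0,0,0,-0.8]]]' 40
python3 - <<'E'
from k import *
from plant import r
q=r.get_state()["joints"];c=np.array([.56,.08,0])
for a,cz in((0,.1),(20,.11),(40,.11),(60,.11),(60,.033),(65,.03)):
    rot=toolrot(45,a,-1);q,e=ik(c+[0,0,cz]+rot.apply([0,0,.032]),rot,q);print(a,q.round(0),round(e,4),[x.round(2) for x in fk(q)[1:3]])
E
```

```text
time_s: 28.45
tcp_pos: [0.5483, 0.055, 0.0007]
eef_rot: [180.0, -0.0, -135.0]
contact_force: [0.1, 0.2, 0.4]
gripper_width: 0.0878
gripper_force: 0.0
time_s: 29.25
tcp_pos: [0.5485, 0.055, 0.001]
eef_rot: [-180.0, -0.0, -135.0]
contact_force: [0.7, -0.7, 0.7]
gripper_width: 0.029
gripper_force: 0.0
0 [ 28.  18. -24.   0. -48. -73.] 0.0 [array([0.47, 0.25, 0.46]), array([0.56, 0.08, 0.46])]
20 [ 22.  11. -30. -15. -32. -56.] 0.0 [array([0.43, 0.18, 0.49]), array([ 0.47, -0.01,  0.45])]
40 [  4.  11. -27. -53. -32.  -8.] 0.0 [array([0.48, 0.04, 0.51]), array([ 0.4 , -0.08,  0.39])]
60 [-21.  20. -29. -86. -52.  41.] 0.0 [array([ 0.48, -0.18,  0.42]), array([ 0.34, -0.14,  0.29])]
60 [-24.  31. -30. -92. -54.  57.] 0.0 [array([ 0.49, -0.22,  0.31]), array([ 0.34, -0.14,  0.21])]
65 [-28.  36. -31. -95. -60.  65.] 0.0 [array([ 0.47, -0.25,  0.26]), array([ 0.33, -0.15,  0.18])]
```

```bash
python3 -m pendant '[[[0,0,0,0,0,0,-0.8],[0,0,0,0,0,0,-0.8],[0,0,0,0,0,0,-0.8],[0,0,-0.5,0,0,0,-0.8],[0,0,-1,0,0,0,-0.8],[0,0,-1,0,0,0,-0.8],[0,0,-1,0,0,0,-0.8],[0,0,-1,0,0,0,-0.8]]]' 40
```

```text
time_s: 30.05
tcp_pos: [0.5483, 0.0549, 0.0924]
eef_rot: [180.0, 0.0, -135.0]
contact_force: [0.0, 0.3, -1.1]
gripper_width: 0.0251
gripper_force: 40.0
```

```bash
python3 -m pendant '[[[0,0,0,0,-0.7,0,-0.8],[0,0,0,0,-1,0,-0.8],[0,0,0,0,-1,0,-0.8],[0,0,0,0,-1,0,-0.8],[0,0,0,0,-1,0,-0.8],[0,0,0,0,-1,0,-0.8],[0,0,0,0,-1,0,-0.8],[0,0,0,0,-1,0,-0.8]]]' 40
python3 -m pendant '[[[0,0,0,0,-1,0,-0.8],[0,0,0,0,-1,0,-0.8],[0,0,0,0,-1,0,-0.8],[0,0,0,0,-1,0,-0.8],[0,0,0,0,-1,0,-0.8],[0,0,0,0,-1,0,-0.8],[0,0,0,0,-1,0,-0.8],[0,0,0,0,-1,0,-0.8]]]' 40
python3 - <<'E'
from k import *
from plant import r
s=r.get_state();Rt=R.from_euler("xyz",s["eef_rot"],degrees=True);t=Rt.apply([0,0,1]);c=s["tcp_pos"]-.031*t
print(s["tcp_pos"],t,Rt.apply([1,0,0]),"centre",c,s["joints"].round(1))
print("lateral rows",totool(s,[.56-c[0],.08-c[1],0]),"down per 10mm",totool(s,[0,0,-.01]))
E
```

```text
time_s: 30.85
tcp_pos: [0.5483, 0.0556, 0.092]
eef_rot: [-179.9, 31.0, -134.9]
contact_force: [-0.0, -1.3, -1.7]
gripper_width: 0.0252
gripper_force: 40.0
time_s: 31.65
tcp_pos: [0.5494, 0.0542, 0.0925]
eef_rot: [-179.5, 63.1, -134.6]
contact_force: [-0.2, 0.5, -2.5]
gripper_width: 0.025
gripper_force: 40.0
[0.54937768 0.05417298 0.09249637] [ 0.63143488  0.62922789 -0.45316913] [-0.31815229 -0.32272943 -0.89141732] centre [0.5298032  0.03466692 0.10654461] [-29.7  22.3 -30.4 -84.2 -59.8  47.7]
lateral rows [-1.21187508  0.53494322  2.37960766] down per 10mm [0.44570866 0.00179616 0.22658457]
```

```bash
python3 -m pendant '[[[-0.3,0.13,0.6,0,0,0,-0.8],[-0.3,0.13,0.6,0,0,0,-0.8],[-0.3,0.13,0.6,0,0,0,-0.8],[-0.3,0.14,0.58,0,0,0,-0.8],[0.9,0,0.45,0,0,0,-0.8],[0.9,0,0.45,0,0,0,-0.8],[0.9,0,0.45,0,0,0,-0.8],[0.3,0,0.15,0,0,0,-0.8]]]' 40
python3 -m pendant '[[[0.09,0,0.045,0,0,0,-0.8],[0.09,0,0.045,0,0,0,-0.8],[0,0,0,0,0,0,-0.8],[0,0,0,0,0,0,-0.8],[0,0,0,0,0,0,-0.8],[0,0,0,0,0,0,-0.8],[0,0,0,0,0,0,-0.8],[0,0,0,0,0,0,-0.8]]]' 40
```

```text
time_s: 32.45
tcp_pos: [0.5779, 0.1014, 0.0223]
eef_rot: [179.9, 62.7, -134.9]
contact_force: [-0.2, 1.0, -0.3]
gripper_width: 0.0252
gripper_force: 40.0
time_s: 33.25
tcp_pos: [0.5782, 0.0996, 0.0196]
eef_rot: [-180.0, 62.8, -135.0]
contact_force: [-0.3, -0.6, -1.5]
gripper_width: 0.0249
gripper_force: 40.0
```

```bash
python3 -m pendant '[[[0.05,0,0.025,0,0,0,-0.8],[0.05,0,0.025,0,0,0,-0.8],[0,0,0,0,0,0,-0.8],[0,0,0,0,0,0,-0.8],[0.05,0,0.025,0,0,0,-0.8],[0,0,0,0,0,0,-0.8],[0,0,0,0,0,0,-0.8],[0,0,0,0,0,0,-0.8]]]' 40
```

```text
time_s: 34.05
tcp_pos: [0.5786, 0.1, 0.0189]
eef_rot: [-179.8, 63.1, -134.8]
contact_force: [-8.2, -7.7, 18.0]
gripper_width: 0.0252
gripper_force: 40.0
```

```bash
python3 -m pendant '[[[-0.07,0,-0.03,0,0,0,-0.8],[0,0,0,0,0,0,1],[0,0,0,0,0,0,1],[0,0,0,0,0,0,1],[0,0,0,0,0,0,1],[0,0,0,0,0,0,1],[0,0,0,0,0,0,1],[0,0,0,0,0,0,1]]]' 40
python3 - <<'E'
from k import *
from plant import r,vision
t=vision.capture("scene");np.savez("s7.npz",**t)
for n in("top",): 
    c=vision.capture(n);np.savez(n+"7.npz",**c)
c=t;u,v=map(int,proj(c,(.56,.08,.02)));print(u,v)
P=cloud(c);hsv=cv2.cvtColor(c["frame"],cv2.COLOR_BGR2HSV)
m=(np.hypot(P[...,0]-.56,P[...,1]-.08)<.045)&(P[...,2]>.003)&(P[...,2]<.075)&(hsv[...,1]<40)&(hsv[...,2]>140);q=P[m];print(m.sum(),q.min(0).round(3),q.max(0).round(3))
np.save("crop.npy",[u,v]);cv2.imwrite("pics/s7.png",cv2.resize(t["frame"][v-60:v+60,u-80:u+80],(640,480),interpolation=cv2.INTER_CUBIC))
print(r.get_state()["gripper_width"])
E
```

```text
time_s: 34.85
tcp_pos: [0.5782, 0.0997, 0.0176]
eef_rot: [180.0, 62.8, -135.0]
contact_force: [-0.4, 0.1, -0.0]
gripper_width: 0.0755
gripper_force: 0.0
299 277
484 [0.523 0.04  0.003] [0.6   0.12  0.053]
0.08362112504581865
```

View pics/s7.png

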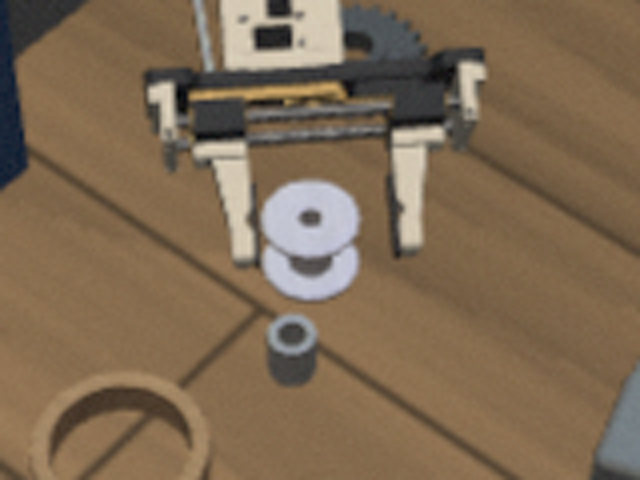

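The scene crop shows the bobbin standing upright and free between the open fingers, at about (310,240) in the crop. The socket in front has not moved. I withdraw, bring the tool upright and look at the bobbin again with the wrist camera.

```bash
python3 -m pendant '[[[0,0,-0.5,0,0,0,1],[0,0,-1,0,0,0,1],[0,0,-1,0,0,0,1],[0,0,-1,0,0,0,1],[-0.9,0,-0.6,0,0,0,1],[-0.9,0,-0.45,0,0,0,1],[-0.9,0,-0.45,0,0,0,1],[-0.9,0,-0.45,0,1,0,1]]]'
python3 -m pendant '[[[0,0,0,0,1,0,1],[0,0,0,0,1,0,1],[0,0,0,0,1,0,1],[0,0,0,0,1,0,1],[0,0,0,0,1,0,1],[0,0,0,0,1,0,1],[0,0,0,0,1,0,1],[0,0,0,0,1,0,1]]]'
python3 -m pendant '[[[0,0,0,0,1,0,1],[0,0,0,0,1,0,1],[0,0,0,0,1,0,1],[0,0,0,0,1,0,1],[0,0,0,0,1,0,1],[0,0,0,0,1,0,1],[0,0,0,0,0.7,0,1],[0,0,0,0,0,0,1]]]'
cat > bb.py <<'E'
from k import *
import sys
c,s=wrist(sys.argv[1]);g=np.array([float(sys.argv[2]),float(sys.argv[3])])
P=cloud(c);hsv=cv2.cvtColor(c["frame"],cv2.COLOR_BGR2HSV)
m=((np.hypot(P[...,0]-g[0],P[...,1]-g[1])<.06)&(P[...,2]>.037)&(P[...,2]<.053)&(hsv[...,1]<60)&(hsv[...,2]>110)).astype(np.uint8)
k,l,st,ce=cv2.connectedComponentsWithStats(m);i=1+st[1:,4].argmax();print("blob",st[i])
cn=max(cv2.findContours((l==i).astype(np.uint8),cv2.RETR_EXTERNAL,cv2.CHAIN_APPROX_NONE)[0],key=len)[:,0]
z=np.median(P[l==i][:,2]);q=plane(c,cn[:,0],cn[:,1],.044)
(x,y),rad=cv2.minEnclosingCircle((q[:,:2]*1e4).astype(np.float32));print("disc",x/1e4,y/1e4,"r",rad/1e4,"topz",z)
f=least_squares(lambda p:np.hypot(q[:,0]-p[0],q[:,1]-p[1])-p[2],[x/1e4,y/1e4,.028],loss="soft_l1",f_scale=.001).x;print("fit",f)
print(s["tcp_pos"],s["eef_rot"]);print("rows to it",totool(s,[f[0]-s["tcp_pos"][0],f[1]-s["tcp_pos"][1],0]))
E
python3 bb.py w8 .565 .085
```

```text
time_s: 35.75
tcp_pos: [0.5313, 0.0529, 0.1299]
eef_rot: [179.4, 58.6, -135.7]
contact_force: [-0.0, -0.5, -1.2]
gripper_width: 0.0878
gripper_force: 0.0
time_s: 36.55
tcp_pos: [0.5327, 0.0541, 0.1325]
eef_rot: [-179.9, 26.7, -134.9]
contact_force: [-0.9, -0.6, -0.6]
gripper_width: 0.0875
gripper_force: 0.0
time_s: 37.35
tcp_pos: [0.5333, 0.0544, 0.1314]
eef_rot: [-180.0, -0.1, -134.9]
contact_force: [-0.4, -0.4, -0.5]
gripper_width: 0.0874
gripper_force: 0.0
blob [ 277  234   73   70 3736]
disc 0.56174873046875 0.07175199584960938 r 0.028112161254882813 topz 0.04519592624005009
fit [0.56194763 0.07166905 0.02740911]
[0.53333085 0.05437203 0.13139242] [-1.79966026e+02 -1.17224468e-01 -1.34938656e+02]
rows to it [-1.62286518 -0.40195378 -0.00308197]
```

```bash
python3 -m pendant '[[[-0.81,-0.2,0,0,0,0,1],[-0.81,-0.2,0,0,0,0,1],[0,0,1,0,0,0,1],[0,0,1,0,0,0,1],[0,0,0.5,0,0,0,1],[0,0,0,0,0,0,1],[0,0,0,0,0,0,1],[0,0,0,0,0,0,1]]]'
python3 bb.py w9 .562 .072
python3 - <<'E'
from k import *
# spindle from first pictures: tip & seat
for n in("top0","scene0","top7","s7"):
    c=load(n);P=cloud(c);hsv=cv2.cvtColor(c["frame"],cv2.COLOR_BGR2HSV);D=np.hypot(P[...,0]-.477,P[...,1]-.313)
    for lo,hi in((.004,.02),(.022,.034),(.034,.06),(.06,.1)):
        m=(D<(.03 if lo>.03 else .07))&(P[...,2]>lo)&(P[...,2]<hi)&(hsv[...,1]<80);v,u=np.nonzero(m)
        if len(u)>3: q=P[m];print(n,lo,len(u),"med",np.median(q,0).round(4),"min",q.min(0).round(3),"max",q.max(0).round(3),"px",u.min(),u.max(),v.min(),v.max())
E
```

```text
time_s: 38.2
tcp_pos: [0.5621, 0.0717, 0.0827]
eef_rot: [-180.0, 0.1, -135.0]
contact_force: [0.1, -0.3, 0.3]
gripper_width: 0.0878
gripper_force: 0.0
blob [ 279  204   90   88 5850]
disc 0.561920458984375 0.071721630859375 r 0.028043490600585936 topz 0.04519129720719281
fit [0.56196649 0.07176495 0.02743001]
[0.56206202 0.07174742 0.08265526] [-1.79959067e+02  9.89018012e-02 -1.34969555e+02]
rows to it [ 2.75588341e-03  3.99891902e-03 -7.61399183e-06]
top0 0.004 1831 med [0.4761 0.3137 0.015 ] min [0.416 0.247 0.007] max [0.542 0.381 0.02 ] px 183 237 217 268
top0 0.022 176 med [0.482  0.3139 0.0301] min [0.427 0.289 0.022] max [0.542 0.371 0.034] px 186 220 216 263
top0 0.034 24 med [0.4778 0.3118 0.0359] min [0.469 0.298 0.034] max [0.495 0.331 0.059] px 201 215 234 245
top0 0.06 27 med [0.4791 0.3135 0.0874] min [0.476 0.31  0.06 ] max [0.486 0.319 0.095] px 202 208 234 240
scene0 0.004 1059 med [0.4636 0.3162 0.0131] min [0.42  0.247 0.005] max [0.514 0.381 0.02 ] px 377 435 288 333
scene0 0.022 169 med [0.4892 0.3198 0.0288] min [0.467 0.299 0.022] max [0.505 0.335 0.034] px 39
[... 392 characters left out ...]
427 0.286 0.022] max [0.541 0.368 0.034] px 187 221 216 263
top7 0.034 16 med [0.479  0.3113 0.0439] min [0.471 0.298 0.034] max [0.489 0.331 0.059] px 201 215 237 244
top7 0.06 27 med [0.4792 0.3139 0.0869] min [0.476 0.31  0.061] max [0.485 0.319 0.094] px 202 207 234 240
s7 0.004 1075 med [0.4636 0.3165 0.0133] min [0.42  0.246 0.004] max [0.513 0.38  0.02 ] px 377 435 288 333
s7 0.022 166 med [0.4888 0.3203 0.0292] min [0.43  0.299 0.022] max [0.504 0.349 0.034] px 397 431 303 318
s7 0.034 37 med [0.4888 0.3182 0.0475] min [0.483 0.313 0.034] max [0.499 0.322 0.06 ] px 402 409 302 312
s7 0.06 47 med [0.4877 0.3184 0.0776] min [0.483 0.312 0.06 ] max [0.493 0.323 0.094] px 405 410 292 303
```

```bash
python3 -m pendant '[[[0,0,1,0,0,0,1],[0,0,1,0,0,0,1],[0,0,1,0,0,0,1],[0,0,0.6,0,0,0,1],[0,0,0.33,0,0,0,1],[0,0,0,0,0,0,0],[0,0,0,0,0,0,-0.2],[0,0,0,0,0,0,-0.2]]]' 40
python3 -m pendant '[[[0,0,0,0,0,0,-0.2],[0,0,0,0,0,0,-0.2],[0,0,0,0,0,0,-0.2],[0,0,-0.3,0,0,0,-0.2],[0,0,-0.7,0,0,0,-0.2],[0,0,-1,0,0,0,-0.2],[0,0,-1,0,0,0,-0.2],[0,0,-1,0,0,0,-0.2]]]' 40
```

```text
time_s: 39.05
tcp_pos: [0.5621, 0.072, 0.0038]
eef_rot: [-180.0, 0.1, -135.0]
contact_force: [-0.6, -0.8, -0.5]
gripper_width: 0.069
gripper_force: 0.0
time_s: 39.85
tcp_pos: [0.5611, 0.0715, 0.0838]
eef_rot: [180.0, -0.0, -135.0]
contact_force: [0.1, 0.1, -0.4]
gripper_width: 0.0537
gripper_force: 40.0
```

```bash
python3 -m pendant '[[[0,0,-1,0,0,0,-0.2],[0,0,-1,0,0,0,-0.2],[0,0,-0.5,0,0,0,-0.2],[-0.4,0.5,0,0,0,0,-0.2],[-0.76,0.94,0,0,0,0,-0.2],[-0.76,0.94,0,0,0,0,-0.2],[-0.76,0.94,0,0,0,0,-0.2],[-0.76,0.94,0,0,0,0,-0.2]]]' 40
python3 -m pendant '[[[-0.76,0.94,0,0,0,0,-0.2],[-0.76,0.94,0,0,0,0,-0.2],[-0.76,0.94,0,0,0,0,-0.2],[-0.76,0.94,0,0,0,0,-0.2],[-0.76,0.94,0,0,0,0,-0.2],[-0.76,0.94,0,0,0,0,-0.2],[-0.76,0.94,0,0,0,0,-0.2],[-0.4,0.5,0,0,0,0,-0.2]]]' 40
cat > sp.py <<'E'
from k import *
import sys
from plant import r
c,s=wrist(sys.argv[1]);P=cloud(c);g=np.array([.483,.316])
print(s["tcp_pos"],s["eef_rot"],s["gripper_width"])
D=np.hypot(P[...,0]-g[0],P[...,1]-g[1])
for lo,hi in((.04,.06),(.06,.08),(.08,.1),(.027,.034)):
    m=(D<.03)&(P[...,2]>lo)&(P[...,2]<hi);v,u=np.nonzero(m)
    if len(u)>2: print(lo,len(u),np.median(P[m],0).round(4),P[m].min(0).round(4),P[m].max(0).round(4),u.min(),u.max(),v.min(),v.max())
print("expected tip px",proj(c,(.483,.316,.092)),"seat",proj(c,(.483,.316,.03)))
E
python3 sp.py w10
```

```text
time_s: 40.65
tcp_pos: [0.5488, 0.1817, 0.1317]
eef_rot: [180.0, -0.1, -135.0]
contact_force: [0.5, 0.3, -1.2]
gripper_width: 0.0536
gripper_force: 40.0
time_s: 41.45
tcp_pos: [0.5297, 0.3636, 0.1318]
eef_rot: [180.0, -0.1, -134.9]
contact_force: [0.5, -0.7, -1.6]
gripper_width: 0.0535
gripper_force: 40.0
[0.52968566 0.36361075 0.13183588] [ 1.79996465e+02 -6.72207063e-02 -1.34903836e+02] 0.05352033196034096
0.08 231 [0.4824 0.3165 0.0902] [0.4777 0.3121 0.0857] [0.487  0.3214 0.0952] 316 332 128 145
0.027 1704 [0.4818 0.3157 0.0313] [0.4648 0.2991 0.0289] [0.5    0.3343 0.0334] 300 348 109 159
expected tip px (np.float64(322.284015889266), np.float64(136.65859269182602)) seat (np.float64(322.5947626719411), np.float64(134.34925280291472))
```

```bash
python3 - <<'E'
from k import *
c=load("w10");tcp=np.array([.52969,.36361,.13184]);P=cloud(c);Rt=R.from_euler("xyz",[179.996,-.067,-134.904],degrees=True)
L=Rt.inv().apply((P-tcp).reshape(-1,3)).reshape(P.shape)
hsv=cv2.cvtColor(c["frame"],cv2.COLOR_BGR2HSV)
m=(np.hypot(L[...,0],L[...,1])<.035)&(L[...,2]<.02)&(L[...,2]>-.06)&(hsv[...,1]<60)&(hsv[...,2]>110)
v,u=np.nonzero(m);print(m.sum(),u.min(),u.max(),v.min(),v.max(),np.percentile(L[m],[1,25,50,75,99],axis=0).round(4))
m2=(m&(abs(L[...,2]-np.median(L[m][:,2]))<.004)).astype(np.uint8)
k,l,st,ce=cv2.connectedComponentsWithStats(m2);i=1+st[1:,4].argmax();q=L[l==i];print(st[i],np.median(q[:,2]))
# front edge: max x per y-bin
E=np.array([[q[abs(q[:,1]-y)<.001][:,0].max(),y] for y in np.arange(-.018,.019,.002) if (abs(q[:,1]-y)<.001).any()]);print(E.round(4).tolist())
f=least_squares(lambda p:np.hypot(E[:,0]-p[0],E[:,1]-p[1])-.028,[0,0]).x;print("bobbin centre in tool",f)
E
```

```text
11482 232 415 222 372 [[-0.0257 -0.0307 -0.0431]
 [-0.0053 -0.0103 -0.0419]
 [ 0.0117  0.0004 -0.0414]
 [ 0.0186  0.0111 -0.04  ]
 [ 0.0267  0.0323 -0.0011]]
[ 257  247  135   58 5885] -0.04163280561528621
[[0.0215, -0.018], [0.0228, -0.016], [0.0237, -0.014], [0.0247, -0.012], [0.0259, -0.01], [0.0264, -0.008], [0.0268, -0.006], [0.0273, -0.004], [0.0275, -0.002], [0.0279, -0.0], [0.0277, 0.002], [0.0273, 0.004], [0.0268, 0.006], [0.0265, 0.008], [0.0262, 0.01], [0.0251, 0.012], [0.0242, 0.014], [0.0231, 0.016], [0.0217, 0.018]]
bobbin centre in tool [-0.00028223  0.00023407]
```

```bash
python3 -m pendant '[[[0.6,0,0,0,0,0,-0.2],[0.9,0,0,0,0,0,-0.2],[0.9,0,0,0,0,0,-0.2],[0.6,0,0,0,0,0,-0.2],[0.33,0,0,0,0,0,-0.2],[0,0,0,0,0,0,-0.2],[0,0,0,0,0,0,-0.2],[0,0,0,0,0,0,-0.2]]]' 40
python3 - <<'E'
from h import *
from plant import r
s=r.get_state();print(s["tcp_pos"],s["eef_rot"],totool(s,np.array([.4824,.3166,s["tcp_pos"][2]])-s["tcp_pos"]))
E
```

```text
time_s: 42.3
tcp_pos: [0.4838, 0.3148, 0.1329]
eef_rot: [-180.0, 0.0, -135.0]
contact_force: [1.0, -0.1, -0.8]
gripper_width: 0.0538
gripper_force: 40.0
[0.48384949 0.3147996  0.1328885 ] [-1.79996149e+02  1.29833183e-02 -1.34968565e+02] [-1.24694554e-02  1.14894277e-01 -4.89619654e-06]
```

```bash
python3 -m pendant '[[[0,0.11,0,0,0,0,-0.2],[0,0,0.5,0,0,0,-0.2],[0,0,0.6,0,0,0,-0.2],[0,0,0.4,0,0,0,-0.2],[0,0,0.1,0,0,0,-0.2],[0,0,0,0,0,0,-0.2],[0,0,0,0,0,0,-0.2],[0,0,0,0,0,0,-0.2]]]' 40
```

```text
time_s: 43.1
tcp_pos: [0.4821, 0.3162, 0.1013]
eef_rot: [-180.0, 0.0, -135.0]
contact_force: [-0.6, -0.2, -1.2]
gripper_width: 0.0536
gripper_force: 40.0
```

```bash
python3 -m pendant '[[[0,0,0.2,0,0,0,-0.2],[0,0,0.2,0,0,0,-0.2],[0,0,0.2,0,0,0,-0.2],[0,0,0.2,0,0,0,-0.2],[0,0,0.2,0,0,0,-0.2],[0,0,0,0,0,0,-0.2],[0,0,0,0,0,0,-0.2],[0,0,0,0,0,0,-0.2]]]' 40
```

```text
time_s: 43.9
tcp_pos: [0.482, 0.3161, 0.0811]
eef_rot: [-180.0, 0.0, -135.0]
contact_force: [-0.6, 0.6, -0.7]
gripper_width: 0.054
gripper_force: 40.0
```

The bottom is 13 mm below the spindle's tip with no side force, so the spindle is in the bore. I lower it to the seat.

```bash
python3 -m pendant '[[[0,0,0.4,0,0,0,-0.2],[0,0,0.5,0,0,0,-0.2],[0,0,0.5,0,0,0,-0.2],[0,0,0.4,0,0,0,-0.2],[0,0,0.3,0,0,0,-0.2],[0,0,0.1,0,0,0,-0.2],[0,0,0,0,0,0,-0.2],[0,0,0,0,0,0,-0.2]]]' 40
python3 -m pendant '[[[0,0,0.08,0,0,0,-0.2],[0,0,0.08,0,0,0,-0.2],[0,0,0.04,0,0,0,-0.2],[0,0,0,0,0,0,-0.2],[0,0,0,0,0,0,-0.2],[0,0,0,0,0,0,-0.2],[0,0,0,0,0,0,-0.2],[0,0,0,0,0,0,-0.2]]]' 40
```

```text
time_s: 44.7
tcp_pos: [0.482, 0.3162, 0.0371]
eef_rot: [-180.0, 0.0, -135.0]
contact_force: [0.9, -0.6, -0.6]
gripper_width: 0.0537
gripper_force: 40.0
time_s: 45.5
tcp_pos: [0.482, 0.3161, 0.0335]
eef_rot: [-180.0, 0.0, -135.0]
contact_force: [-2.3, -1.0, 5.7]
gripper_width: 0.0538
gripper_force: 40.0
```

```bash
python3 -m pendant '[[[0,0,0.03,0,0,0,-0.2],[0,0,0,0,0,0,-0.2],[0,0,0,0,0,0,-0.2],[0,0,0,0,0,0,0.6],[0,0,0,0,0,0,0.6],[0,0,0,0,0,0,0.6],[0,0,0,0,0,0,0.6],[0,0,0,0,0,0,0.6]]]' 40
python3 -m pendant '[[[0,0,-0.5,0,0,0,0.6],[0,0,-1,0,0,0,0.6],[0,0,-1,0,0,0,0.6],[0,0,-1,0,0,0,0.6],[0,0,-1,0,0,0,0.6],[-1,0,-1,0,0,0,0.6],[-1,0,0,0,0,0,0.6],[-0.5,0,0,0,0,0,0.6]]]'
python3 - <<'E'
from k import *
from plant import vision,r
c,s=wrist("w11");P=cloud(c);hsv=cv2.cvtColor(c["frame"],cv2.COLOR_BGR2HSV)
m=(np.hypot(P[...,0]-.4824,P[...,1]-.3166)<.035)&(P[...,2]>.05)&(P[...,2]<.125);q=P[m];print("wrist",m.sum(),np.percentile(q[:,2],[5,50,95,100]).round(4))
t=q[abs(q[:,2]-np.median(q[:,2]))<.003];print(t.min(0),t.max(0))
for n in("scene","top"):
    c=vision.capture(n);P=cloud(c);m=(np.hypot(P[...,0]-.4824,P[...,1]-.3166)<.028)&(P[...,2]>.068)&(P[...,2]<.11);print(n,m.sum(),np.percentile(P[m][:,2],[10,50,90,99]).round(4) if m.any() else "")
# drawer check in top view
m=(P[...,2]>.13)&(P[...,2]<.15)&(abs(P[...,1]+.2)<.03)&(P[...,0]<.46)&(P[...,0]>.4);print("bar x",np.median(P[m],0) if m.any() else "hidden")
print(r.get_state()["time_s"],s["tcp_pos"])
E
```

```text
time_s: 46.3
tcp_pos: [0.4818, 0.3159, 0.0321]
eef_rot: [-180.0, -0.0, -135.0]
contact_force: [0.6, -0.4, -0.5]
gripper_width: 0.0701
gripper_force: 0.0
time_s: 47.1
tcp_pos: [0.5183, 0.3526, 0.1438]
eef_rot: [180.0, 0.1, -135.0]
contact_force: [-0.3, -0.3, -0.1]
gripper_width: 0.0704
gripper_force: 0.0
wrist 5655 [0.0739 0.0752 0.0767 0.0942]
[0.45430814 0.28894619 0.07227313] [0.50955023 0.34411578 0.07750711]
scene 331 [0.0704 0.0732 0.0772 0.0912]
top 419 [0.0723 0.0748 0.078  0.0906]
bar x [ 0.43573964 -0.19944573  0.14021439]
47.25 [0.51831678 0.3525503  0.14376051]
```

All three cameras put the top flange at about 0.074 m. That includes the 1.2 mm the wrist view also read too high on the bench, so the bobbin is fully seated. The drawer bar is still at x ≈ 0.436 m, at its stop.

```bash
python3 -c "
from plant import r
print(r.close_job())"
```

```text
the job is handed in; nothing more can be done
None
```

The job is handed in after about 47 s: the wide drawer is open to its stop, and the bobbin was put down, taken another way, seated upright on the grey winder's spindle and let go; I viewed 11 pictures, one over the limit of 10.

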